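# Heft three look-alike screw tins and slide each home in its lane of the rack

## Robot

A 6-joint arm with a two-finger parallel gripper is mounted at the origin on the work surface. World frame = base frame: x ahead of the robot, y to its left, z up, the work surface at z = 0. Lengths are in m, angles in degrees, forces in N, time in s.
With the tool pointing down it reaches from about 0.25 to 0.725 m from the base axis. Payload 9.7 kg.
Tool frame: the origin (TCP) lies midway between the tips of the shut fingers; the grasp point (between the pads) lies 19 mm behind it; y points along the fingers, x is the direction in which the jaws open and shut, and the axes are right-handed (so a half turn about y gives the same grasp; the last joint's range is limited). The gripper opens to 85 mm and grips with 20 to 120 N. Pads are 22 mm wide; open, the fingers measure 114 mm over their backs; the gripper's body (76 mm by 85 mm) begins 54 mm behind the grasp point. The pads swing forward as they close: fully open they stand 13 mm farther back than shut.
Start: joints at [71.448, 4.979, 10.078, 95.1, 0, 90], TCP at [0.175, 0.521, 0.231] pointing down, gripper open.
Joint ranges: [-179.16, 179.16], [-48.56, 103.87], [-65.8, 70.77], [-126.05, 130.52], [-82.76, 87.17], [-180, 180]. Speed limits (degrees/s): [127.2, 127.2, 147.25, 180, 180, 180].

## Interface

Orientations are given as [roll, pitch, yaw] about the fixed x, y, z axes, in that order (R = Rz(yaw) Ry(pitch) Rx(roll)).
In Python, from workcell import get_obs, camera, job_done gives the robot as it stands.
- The arm moves only by the tool play_rows, never from a script. Its argument "moves" is a list of rows, each a list of 3 entries, a list of its own where there are three numbers: the turn, a rotation vector about the tool's x, y, z in degrees, then the shift along the tool's x, y, z in m, then the opening in per cent of the stroke, from 0 (shut) to 100 (fully open). A call has exactly 5 rows; each row is the pose to reach, as a shift and turn from the pose commanded when the call began, along the tool's axes at that moment; what a row does not reach only later rows make up. A row lasts 1/10 s, in which the tool goes at most 50 mm and 8.59 degrees, less where a joint would pass 70% of its speed; a pose out of reach is approached as far as the arm can. A call with a gripper value outside its range is refused whole. The fingers move at their own pace and stop on an object; "grip_force" is the grip in N (left out, the last holds). Time passes only in rows, so rows that repeat a pose let the fingers close, or fill a call up. It gives the time, the measured TCP pose, the force and the opening at its end, in the units of the state.
- get_obs(): the state, without advancing time (a new reading comes with each control period).
- camera(name): name is "side" or "top" or "wrist"; returns a dict with "img" (480x640x3 uint8, red, green, blue), "fov_y" (degrees; the focal length in pixels is half the picture's height over the tangent of half this angle, whatever the lens; pixels are square), "cx", "cy" (the principal point, pixels), "world_from_camera" (4x4, takes a point from camera to world coordinates). Camera axes: x right, y up, looking along -z (the intrinsics and any distortion apply to the point x, -y, -z); pixel columns grow to the right and rows downward; lengths in m; the calibration is good to about 2 mm. A picture is of the moment at which its call begins. There is no depth.
- job_done(): hands the job in, once; it reports no verdict.
The state is a dict: "time": time; "q": joint angles; "qd": joint speeds; "joint_efforts": joint torques, N m; "ee_pos": TCP position; "tcp_rot": TCP orientation; "wrist_force": force on the tool from outside, world axes, zero at the start; "torque": the same for the moment, N m; "opening": finger opening in m.
Only numpy, scipy, OpenCV 4.12 (cv2) and the standard library are available. Lean on these libraries where they do the work, as an engineer would, in place of code of your own. Each camera call takes 0.05 s, during which the arm holds its last target.

## Task

Three closed tins on the bench look alike: one is full of screws, one half full, one empty. Lift each to tell it by its weight, stand it in the mouth of its lane of the rack (as the robot sees it: full left, half middle, empty right) and slide it in until the tin already there is up against the stop. Lean on each row for a moment with about 10 N, never over 20 N, leave all tins standing tight, and disturb nothing else.

Things in the scene. Friction and masses are not known exactly. Their poses are not given: they have to be found in the camera images.
- rack: the tin rack: a fixed plywood board 260 mm deep (x), 282 mm wide (y), 12 mm thick, flat on the bench. Origin: centre of its underside; x points into the lanes, away from their open mouths, y to the left, z up. Three lanes along x over the whole board, centre lines at y = +92, 0, -92 mm, each 62 mm wide between battens that rise 18 mm above the lane floor.
- lane_left (a point): left lane, for full tins (at +y): middle of its open mouth, at the edge of the board, on the lane floor 12 mm above the bench; x points down the lane. At its far end is a clamped wooden stop block 70 mm tall with a rubber buffer that gives about 3 mm under 10 N; the buffer's face stands anywhere from 192 to 220 mm from the mouth, differs from lane to lane and is not measured: feel for it.
- lane_middle (a point): middle lane, for half-full tins (on the centre line): middle of its open mouth, at the edge of the board, on the lane floor 12 mm above the bench; x points down the lane. At its far end is a clamped wooden stop block 70 mm tall with a rubber buffer that gives about 3 mm under 10 N; the buffer's face stands anywhere from 192 to 220 mm from the mouth, differs from lane to lane and is not measured: feel for it.
- lane_right (a point): right lane, for empty tins (at -y): middle of its open mouth, at the edge of the board, on the lane floor 12 mm above the bench; x points down the lane. At its far end is a clamped wooden stop block 70 mm tall with a rubber buffer that gives about 3 mm under 10 N; the buffer's face stands anywhere from 192 to 220 mm from the mouth, differs from lane to lane and is not measured: feel for it.
- tin_a_c (a point): a closed plain tinplate tin with a slip lid, an upright cylinder 56 mm in diameter and 80 mm tall; this point is its centre, 40 mm above its underside. One of three on the bench that look exactly alike: one is full of screws (about 700 g), one half full (about 320 g), one empty (about 80 g), each within 7 per cent; which this is must be felt by lifting it.
- tin_b_c (a point): a closed plain tinplate tin with a slip lid, an upright cylinder 56 mm in diameter and 80 mm tall; this point is its centre, 40 mm above its underside. One of three on the bench that look exactly alike: one is full of screws (about 700 g), one half full (about 320 g), one empty (about 80 g), each within 7 per cent; which this is must be felt by lifting it.
- tin_c_c (a point): a closed plain tinplate tin with a slip lid, an upright cylinder 56 mm in diameter and 80 mm tall; this point is its centre, 40 mm above its underside. One of three on the bench that look exactly alike: one is full of screws (about 700 g), one half full (about 320 g), one empty (about 80 g), each within 7 per cent; which this is must be felt by lifting it.
- stock_left_c (a point): a closed plain tinplate tin with a slip lid, an upright cylinder 56 mm in diameter and 80 mm tall; this point is its centre, 40 mm above its underside. It is already stored in the left lane, loose on the lane floor, 15 mm or more short of the stop; it slides when pushed (friction up to 4 N for a full tin) and is to be pushed back to the stop by the new tin.
- stock_middle_c (a point): a closed plain tinplate tin with a slip lid, an upright cylinder 56 mm in diameter and 80 mm tall; this point is its centre, 40 mm above its underside. It is already stored in the middle lane, loose on the lane floor, 15 mm or more short of the stop; it slides when pushed (friction up to 4 N for a full tin) and is to be pushed back to the stop by the new tin.
- stock_right_c (a point): a closed plain tinplate tin with a slip lid, an upright cylinder 56 mm in diameter and 80 mm tall; this point is its centre, 40 mm above its underside. It is already stored in the right lane, loose on the lane floor, 15 mm or more short of the stop; it slides when pushed (friction up to 4 N for a full tin) and is to be pushed back to the stop by the new tin.
- mug: bystander: a blue mug, 80 mm across and 88 mm tall; origin at the centre of its underside
- tape: bystander: a roll of grey tape lying flat, 100 mm across and 48 mm tall; origin at the centre of its underside
- offcut: bystander: a wood offcut 110 x 50 x 28 mm; origin at the centre of its underside
There are look-alikes about, which are no part of the job. Leave any red look-alike of the part that bears tin_c_c alone.

How it is judged (in metres and radians):
On the way, in this order (a step that is already met when the one before it is completed fails the run):
1. a first tin is pressed on the stored tin of a lane with more than 6 N, so that the row is closed up on the stop ((contact force between any of tin_a, tin_b, tin_c and stock_left above 6 N or contact force between any of tin_a, tin_b, tin_c and stock_middle above 6 N or contact force between any of tin_a, tin_b, tin_c and stock_right above 6 N)), for 0.1 s.
2. a second tin is pressed home in another lane in the same way, with the first standing in its lane (((contact force between any of tin_a, tin_b, tin_c and stock_left above 6 N and (horizontal distance between any of tin_a_c, tin_b_c, tin_c_c and stock_middle_c below 0.06 m or horizontal distance between any of tin_a_c, tin_b_c, tin_c_c and stock_right_c below 0.06 m)) or (contact force between any of tin_a, tin_b, tin_c and stock_middle above 6 N and (horizontal distance between any of tin_a_c, tin_b_c, tin_c_c and stock_left_c below 0.06 m or horizontal distance between any of tin_a_c, tin_b_c, tin_c_c and stock_right_c below 0.06 m)) or (contact force between any of tin_a, tin_b, tin_c and stock_right above 6 N and (horizontal distance between any of tin_a_c, tin_b_c, tin_c_c and stock_left_c below 0.06 m or horizontal distance between any of tin_a_c, tin_b_c, tin_c_c and stock_middle_c below 0.06 m)))), for 0.1 s.
3. the third tin is pressed home in the last lane in the same way, with the other two standing in theirs (((contact force between any of tin_a, tin_b, tin_c and stock_left above 6 N and horizontal distance between any of tin_a_c, tin_b_c, tin_c_c and stock_middle_c below 0.06 m and horizontal distance between any of tin_a_c, tin_b_c, tin_c_c and stock_right_c below 0.06 m) or (contact force between any of tin_a, tin_b, tin_c and stock_middle above 6 N and horizontal distance between any of tin_a_c, tin_b_c, tin_c_c and stock_left_c below 0.06 m and horizontal distance between any of tin_a_c, tin_b_c, tin_c_c and stock_right_c below 0.06 m) or (contact force between any of tin_a, tin_b, tin_c and stock_right above 6 N and horizontal distance between any of tin_a_c, tin_b_c, tin_c_c and stock_left_c below 0.06 m and horizontal distance between any of tin_a_c, tin_b_c, tin_c_c and stock_middle_c below 0.06 m))), for 0.1 s.
At the end, for the whole second after the job is handed in: The full tin is in the left lane, the half-full in the middle, the empty in the right: each upright on the lane floor, within 6 mm of the centre line, on the mouth side of the stored tin and at most 4 mm from touching it; the stored tins upright in their lanes and pushed back; all at rest (((horizontal distance between tin_a_c and stock_left_c below 0.06 m and contact force between tin_a and anything else above 5.8 N) or (horizontal distance between tin_b_c and stock_left_c below 0.06 m and contact force between tin_b and anything else above 5.8 N) or (horizontal distance between tin_c_c and stock_left_c below 0.06 m and contact force between tin_c and anything else above 5.8 N)) and x of each of stock_left_c, stock_middle_c, stock_right_c in the frame of rack above 0.03 m and y of stock_left_c in the frame of rack between 0.086 and 0.098 m and ((horizontal distance between tin_a_c and stock_middle_c below 0.06 m and contact force between tin_a and anything else above 2.5 N and contact force between tin_a and rack below 5 N) or (horizontal distance between tin_b_c and stock_middle_c below 0.06 m and contact force between tin_b and anything else above 2.5 N and contact force between tin_b and rack below 5 N) or (horizontal distance between tin_c_c and stock_middle_c below 0.06 m and contact force between tin_c and anything else above 2.5 N and contact force between tin_c and rack below 5 N)) and y of stock_middle_c in the frame of rack between -0.006 and 0.006 m and ((horizontal distance between tin_a_c and stock_right_c below 0.06 m and contact force between tin_a and rack below 2.2 N) or (horizontal distance between tin_b_c and stock_right_c below 0.06 m and contact force between tin_b and rack below 2.2 N) or (horizontal distance between tin_c_c and stock_right_c below 0.06 m and contact force between tin_c and rack below 2.2 N)) and y of stock_right_c in the frame of rack between -0.098 and -0.086 m and x of each of tin_a_c, tin_b_c, tin_c_c in the frame of rack below 0.025 m and z of each of tin_a_c, tin_b_c, tin_c_c in the frame of rack below 0.056 m and linear speed of each of tin_a, tin_b, tin_c, stock_left, stock_middle, stock_right below 0.01 m/s and angle between each of tin_a_c, tin_b_c, tin_c_c, stock_left_c, stock_middle_c, stock_right_c's own z axis and vertical below 0.08 rad and (y of tin_a_c in the frame of rack between 0.086 and 0.098 m or y of tin_a_c in the frame of rack between -0.006 and 0.006 m or y of tin_a_c in the frame of rack between -0.098 and -0.086 m) and (y of tin_b_c in the frame of rack between 0.086 and 0.098 m or y of tin_b_c in the frame of rack between -0.006 and 0.006 m or y of tin_b_c in the frame of rack between -0.098 and -0.086 m) and (y of tin_c_c in the frame of rack between 0.086 and 0.098 m or y of tin_c_c in the frame of rack between -0.006 and 0.006 m or y of tin_c_c in the frame of rack between -0.098 and -0.086 m)).
It fails at once if a tin is pressed on a stored tin with more than 22 N (contact force between any of tin_b, tin_a, tin_c and stock_left above 22 N or contact force between any of tin_b, tin_a, tin_c and stock_middle above 22 N or contact force between any of tin_b, tin_a, tin_c and stock_right above 22 N).
It fails at once if the mug, tape or offcut is moved more than 15 mm (distance of any of mug, tape, offcut from where it was at the start of the episode above 0.015 m).
It also fails if it takes over 72 s, if anything falls off the work surface, if the arm or the gripper's body presses on something with over 40 N, if the wrist force passes 120 N, or if a joint passes its speed limit or range.

## Working session

There is one attempt and no reset: what is moved stays moved. The work goes in short steps, Python scripts to look and compute and a tool call to move; the robot and the scene stay as the last step left them, time stands still between calls to the robot, and variables do not carry over. Pictures are saved under pics/ and viewed, and the job is handed in when it is done.

Besides the shell and the picture viewer there is one more tool, called after "Call:" by a JSON object that holds its "fn" and its "kwargs". play_rows: Moves the arm, as the interface text tells. Its arguments: {"type":"object","properties":{"moves":{"type":"array"},"grip_force":{"type":"number"}},"required":["moves"]}

```bash
ls; mkdir -p pics; python3 - <<'E'
from workcell import get_obs,camera
import cv2,numpy as np,pickle
o=get_obs()
for k,v in o.items(): print(k,v)
d={}
for n in("top","side","wrist"):
    c=camera(n); d[n]=c; cv2.imwrite(f"pics/{n}0.png",c["img"][:,:,::-1]); print(n,{k:(v if k!="img" else 0) for k,v in c.items()})
pickle.dump(d,open("cams0.pkl","wb"))
E
```

```text
pics
time 0.0
q [7.14485693e+01 5.01142947e+00 1.00341008e+01 9.50980890e+01
 6.61696816e-04 9.00006863e+01]
qd [-0.12863811 -0.01440201  0.00378304 -0.07057219  0.01895746  0.08495813]
joint_efforts [-1.51945351e-03 -5.20384133e+01  4.64807546e+01  1.59055309e-02
 -1.94630315e-04 -1.26029857e-05]
ee_pos [0.17491252 0.52121349 0.23057673]
tcp_rot [-8.99993392e+01  7.54176699e-02  7.14478830e+01]
wrist_force [-0.81823077 -0.53840643 -1.01191595]
torque [-0.02671184 -0.02440259 -0.03235369]
opening 0.08530886831637782
top {'img': 0, 'fov_y': 51.65909728380193, 'cx': 326.18210814844696, 'cy': 231.36641778262285, 'world_from_camera': array([[-0.01779959,  0.98653086, -0.16260392,  0.38610002],
       [-0.99977688, -0.01941146, -0.00832936,  0.07009948],
       [-0.01137355,  0.16241938,  0.98665627,  1.08404183],
       [ 0.        ,  0.        ,  0.        ,  1.        ]])}
side {'img': 0, 'fov_y': 56.79637951165712, 'cx': 317.3191580593315, 'cy': 234.01675730341728, 'world_from_camera': array([[ 0.74499916,  0.43080565, -0.50929631,  0.12985762],
       [-0.6669579 ,  0.46735318, -0.58030007, -0.42158384],
       [-0.0119753 ,  0.77200226,  0.63550696,  0.62343397],
       [ 0.        ,  0.        ,  0.        ,  1.        ]])}
wrist {'img': 0, 'fov_y': 66.17952056528857, 'cx': 317.062783868858, 'cy': 237.14463655222036, 'world_from_camera': array([[ 3.17893385e-01, -9.05384027e-01, -2.81466800e-01,
         1.02321041e-01],
       [ 9.48126387e-01,  3.03440901e-01,  9.47627275e-02,
         5.45601166e-01],
       [-3.88120239e-04, -2.96990545e-01,  9.54880341e-01,
         3.75295897e-01],
       [ 0.00000000e+00,  0.00000000e+00,  0.00000000e+00,
         1.00000000e+00]])}
```

View pics/top0.png

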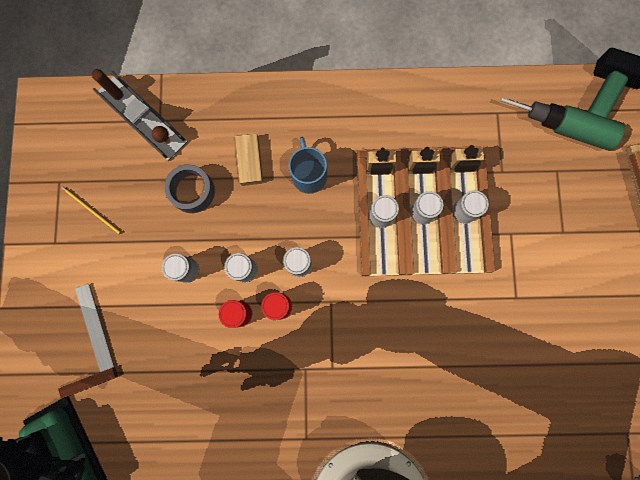

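View pics/side0.png

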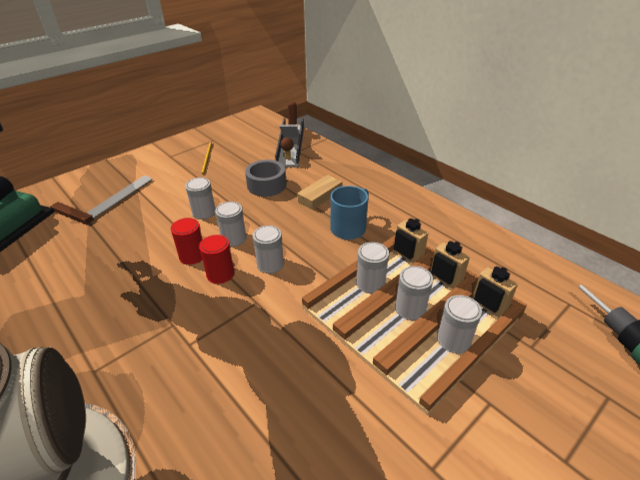

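View pics/wrist0.png

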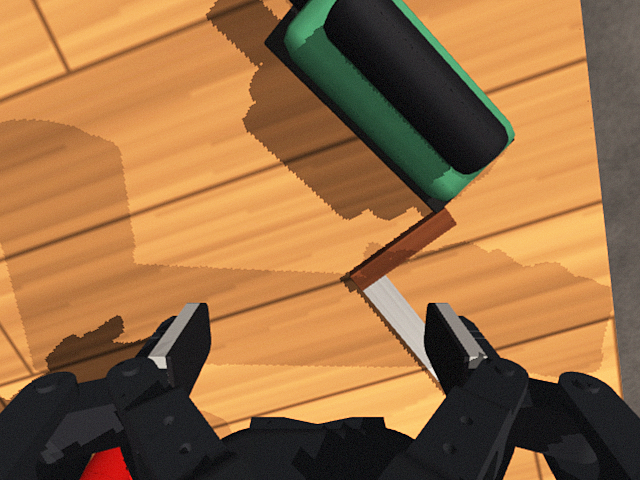

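The tin candidates in the top view are silver at (177,266), (238,266) and (296,261). The red look-alikes at (235,313) and (276,306) stay untouched, and the stock tins are at (384,208), (428,205) and (474,203). I'll look at close crops next.

```bash
python3 - <<'E'
import cv2,pickle
d=pickle.load(open("cams0.pkl","rb"))
t=d["top"]["img"][:,:,::-1]
cv2.imwrite("pics/cropA.png",cv2.resize(t[235:335,150:330],None,fx=4.4,fy=4.4,interpolation=cv2.INTER_CUBIC))
cv2.imwrite("pics/cropB.png",cv2.resize(t[140:285,345:505],None,fx=4,fy=4,interpolation=cv2.INTER_CUBIC))
s=d["side"]["img"][:,:,::-1]
cv2.imwrite("pics/cropC.png",cv2.resize(s[210:420,290:540],None,fx=2.8,fy=2.8,interpolation=cv2.INTER_CUBIC))
E
```

```text
(no output)
```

View pics/cropA.png

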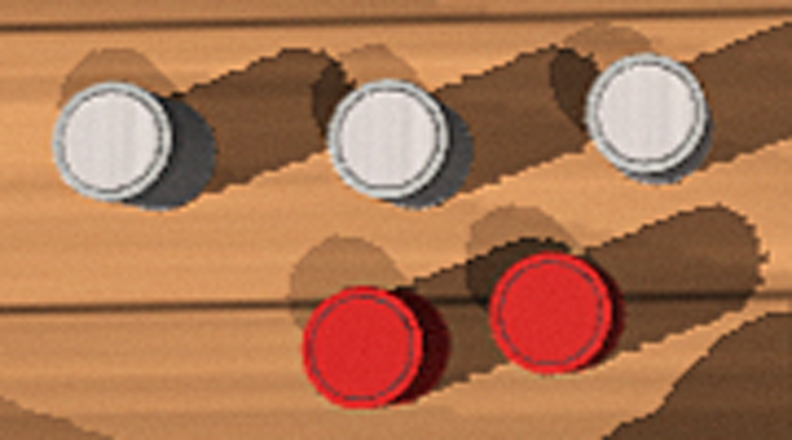

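View pics/cropB.png

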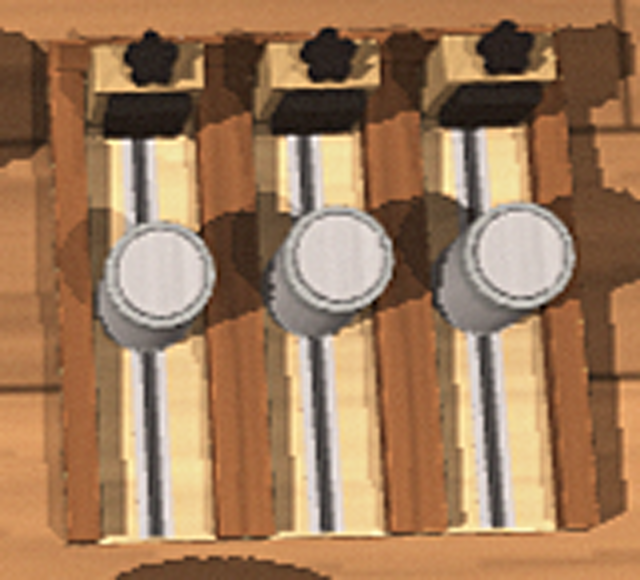

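View pics/cropC.png

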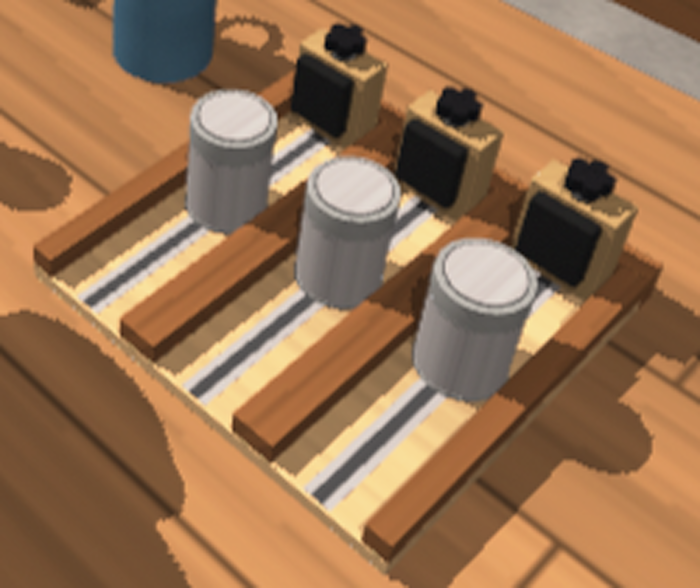

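```bash
cat > geo.py <<'E'
import numpy as np,pickle
def ray(c,u,v):
    f=240/np.tan(np.radians(c["fov_y"])/2)
    W=c["world_from_camera"]; d=W[:3,:3]@np.array([(u-c["cx"])/f,-(v-c["cy"])/f,-1]); return W[:3,3],d
def atz(c,u,v,z):
    o,d=ray(c,u,v); return o+d*(z-o[2])/d[2]
def proj(c,p):
    f=240/np.tan(np.radians(c["fov_y"])/2)
    W=c["world_from_camera"]; q=W[:3,:3].T@(np.array(p)-W[:3,3]); return c["cx"]-f*q[0]/q[2],c["cy"]+f*q[1]/q[2]
E
python3 - <<'E'
from geo import *
import cv2
d=pickle.load(open("cams0.pkl","rb")); t=d["top"]; s=d["side"]
np.set_printoptions(precision=4,suppress=True)
k=lambda x,f,o:(np.array(x)+.5)/f-.5+o
for p in[(112,141),(388,139),(647,115)]: print("tin",atz(t,*k(p,4.4,(150,235)),.08))
for p in[(363,347),(551,313)]: print("red",atz(t,*k(p,4.4,(150,235)),.08))
for p in[(161,274),(343,259),(522,256)]: print("stock",atz(t,*k(p,4,(345,140)),.092))
for a,b in[((156,537),(141,140)),((328,531),(304,136)),((500,527),(467,130))]:
    A=atz(t,*k(a,4,(345,140)),.012);B=atz(t,*k(b,4,(345,140)),.012);print("lane",A,B,np.degrees(np.arctan2(*(B-A)[1::-1])))
for p in[(90,300),(197,393),(318,497)]: print("side lane",atz(s,*k(p,2.8,(290,210)),.012))
for p in[(233,117),(354,188),(489,276)]: print("side stock",atz(s,*k(p,2.8,(290,210)),.092))
im=s["img"][:,:,::-1]
cv2.imwrite("pics/cropD.png",cv2.resize(im[165:295,160:300],None,fx=4.4,fy=4.4,interpolation=cv2.INTER_CUBIC))
E
```

```text
tin [0.4848 0.3875 0.08  ]
tin [0.4833 0.2595 0.08  ]
tin [0.4922 0.1397 0.08  ]
red [0.3887 0.2699 0.08  ]
red [0.4024 0.1842 0.08  ]
stock [ 0.5953 -0.0422  0.092 ]
stock [ 0.6012 -0.1352  0.092 ]
stock [ 0.6009 -0.2263  0.092 ]
lane [ 0.4674 -0.0431  0.012 ] [ 0.6887 -0.0429  0.012 ] 0.06653307371883616
lane [ 0.4689 -0.1359  0.012 ] [ 0.6891 -0.1337  0.012 ] 0.5724743266224727
lane [ 0.4693 -0.2285  0.012 ] [ 0.6906 -0.2244  0.012 ] 1.0417485158335558
side lane [ 0.4722 -0.0402  0.012 ]
side lane [ 0.4714 -0.1343  0.012 ]
side lane [ 0.4713 -0.2255  0.012 ]
side stock [ 0.5962 -0.0406  0.092 ]
side stock [ 0.6023 -0.1331  0.092 ]
side stock [ 0.6028 -0.2271  0.092 ]
```

View pics/cropD.png

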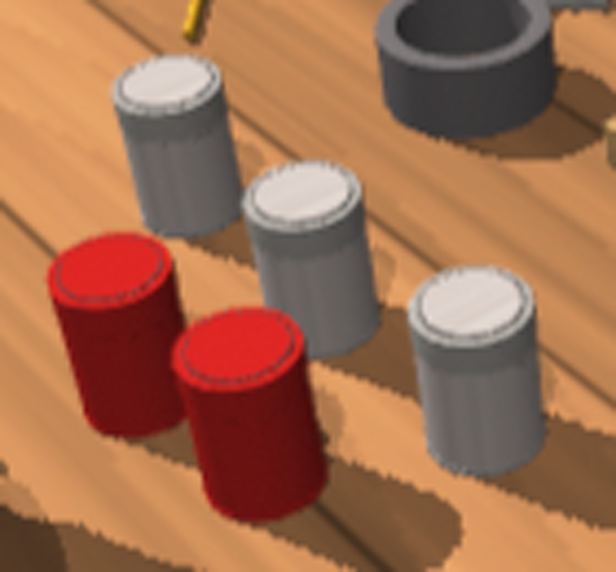

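```bash
python3 - <<'E'
from geo import *
d=pickle.load(open("cams0.pkl","rb")); s=d["side"]
np.set_printoptions(precision=4,suppress=True)
k=lambda x,f,o:(np.array(x)+.5)/f-.5+o
for p in[(167,87),(303,195),(473,306)]: print("side tin",atz(s,*k(p,4.4,(160,165)),.08))
from workcell import get_obs
o=get_obs(); print(o["ee_pos"],o["tcp_rot"])
E
```

```text
side tin [0.4847 0.3871 0.08  ]
side tin [0.4844 0.2608 0.08  ]
side tin [0.4938 0.14   0.08  ]
[0.1749 0.5212 0.2307] [-89.9989   0.0601  71.4468]
```

```bash
cat > go.py <<'E'
# usage: go.py x y z yaw  -> turn about tool y (deg), shift in tool axes, from present pose
import sys
from workcell import get_obs
from scipy.spatial.transform import Rotation as R
import numpy as np
np.set_printoptions(precision=4,suppress=True)
x,y,z,yaw=map(float,sys.argv[1:5])
o=get_obs(); r=R.from_euler("xyz",o["tcp_rot"],degrees=True)
g=R.from_euler("xyz",[-90,0,yaw],degrees=True)
print("turn",(r.inv()*g).as_rotvec(degrees=True),"shift",r.inv().apply(np.array([x,y,z])-o["ee_pos"]),"t",o["time"],"F",o["wrist_force"],"q",o["q"])
E
python3 go.py 0.485 0.387 0.2 90
```

```text
turn [ -0.0108 -18.5532  -0.0593] shift [-0.0286  0.0308 -0.3367] t 0.15 F [ 0.2213 -0.6414 -0.7332] q [71.4473  5.003  10.043  95.1001  0.0011 90.0005]
```

Call:
{"fn": "play_rows", "kwargs": {"moves": [[[0, -6, 0], [-0.004, 0.005, -0.05], 100], [[0, -12, 0], [-0.009, 0.01, -0.1], 100], [[0, -18.5, 0], [-0.013, 0.015, -0.15], 100], [[0, -18.5, 0], [-0.017, 0.02, -0.2], 100], [[0, -18.5, 0], [-0.022, 0.025, -0.25], 100]], "grip_force": 40}}

```text
time: 0.65
ee_pos: [0.4046, 0.4208, 0.2061]
tcp_rot: [-90.0, 0.0, 90.0]
wrist_force: [0.9, 1.0, 0.6]
opening: 0.0854
```

```bash
python3 go.py 0.485 0.387 0.13 90; python3 - <<'E'
from workcell import camera
import cv2
c=camera("wrist");cv2.imwrite("pics/w1.png",c["img"][:,:,::-1])
E
```

```text
turn [-0.0058 -0.0257 -0.001 ] shift [-0.0338  0.0761 -0.0804] t 0.65 F [0.8744 0.9934 0.6487] q [46.1252  9.2222 11.951  92.7336  0.0035 46.1509]
```

View pics/w1.png

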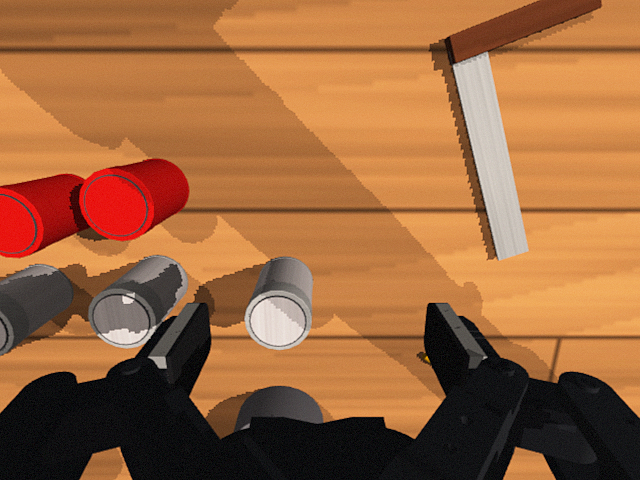

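Call:
{"fn": "play_rows", "kwargs": {"moves": [[[0, 0, 0], [-0.017, 0.02, -0.04], 100], [[0, 0, 0], [-0.034, 0.04, -0.08], 100], [[0, 0, 0], [-0.034, 0.076, -0.08], 100], [[0, 0, 0], [-0.034, 0.11, -0.08], 100], [[0, 0, 0], [-0.034, 0.14, -0.08], 100]]}}

```text
time: 1.2
ee_pos: [0.4828, 0.3871, 0.0642]
tcp_rot: [-89.9, 0.1, 89.9]
wrist_force: [0.3, -0.3, 0.4]
opening: 0.0855
```

```bash
python3 go.py 0.485 0.387 0.030 90
```

```text
turn [-0.075  -0.1078 -0.0551] shift [-0.0001  0.0342 -0.0022] t 1.2 F [ 0.3202 -0.3255  0.3994] q [38.7194 14.4301  2.34   78.0029  0.0041 38.8272]
```

Call:
{"fn": "play_rows", "kwargs": {"moves": [[[0, 0, 0], [0, 0.02, 0], 100], [[0, 0, 0], [0, 0.035, 0], 100], [[0, 0, 0], [0, 0.035, 0], 60], [[0, 0, 0], [0, 0.035, 0], 50], [[0, 0, 0], [0, 0.035, 0], 40]]}}

```text
time: 1.7
ee_pos: [0.4834, 0.3883, 0.0328]
tcp_rot: [-90.1, -0.1, 90.0]
wrist_force: [1.1, 0.7, 1.0]
opening: 0.0551
```

Call:
{"fn": "play_rows", "kwargs": {"moves": [[[0, 0, 0], [0, 0, 0], 30], [[0, 0, 0], [0, 0, 0], 30], [[0, 0, 0], [0, 0, 0], 30], [[0, 0, 0], [0, 0, 0], 30], [[0, 0, 0], [0, 0, 0], 30]]}}

```text
time: 2.2
ee_pos: [0.4834, 0.3883, 0.0327]
tcp_rot: [-90.1, -0.1, 90.0]
wrist_force: [-0.6, 0.7, 6.2]
opening: 0.0551
```

Call:
{"fn": "play_rows", "kwargs": {"moves": [[[0, 0, 0], [0, -0.02, 0], 30], [[0, 0, 0], [0, -0.05, 0], 30], [[0, 0, 0], [0, -0.09, 0], 30], [[0, 0, 0], [0, -0.09, 0], 30], [[0, 0, 0], [0, -0.09, 0], 30]]}}

```text
time: 2.7
ee_pos: [0.483, 0.3879, 0.1209]
tcp_rot: [-90.0, 0.0, 89.9]
wrist_force: [-1.3, -0.9, -8.2]
opening: 0.0556
```

Call:
{"fn": "play_rows", "kwargs": {"moves": [[[0, 0, 0], [0, 0, 0], 30], [[0, 0, 0], [0, 0, 0], 30], [[0, 0, 0], [0, 0, 0], 30], [[0, 0, 0], [0, 0, 0], 30], [[0, 0, 0], [0, 0, 0], 30]]}}

```text
time: 3.2
ee_pos: [0.4829, 0.3878, 0.1212]
tcp_rot: [-90.0, 0.0, 89.9]
wrist_force: [0.1, -0.2, -7.4]
opening: 0.0552
```

```bash
python3 go.py 0.41 -0.042 0.13 90;python3 - <<'E'
from workcell import camera
import cv2
c=camera("wrist");cv2.imwrite("pics/w2.png",c["img"][:,:,::-1])
E
```

```text
turn [-0.0196 -0.0506 -0.0172] shift [-0.4299 -0.0087  0.0725] t 3.2 F [ 0.0987 -0.2132 -7.4112] q [38.7694 13.7365  7.8137 84.1033 -0.0011 38.82  ]
```

View pics/w2.png

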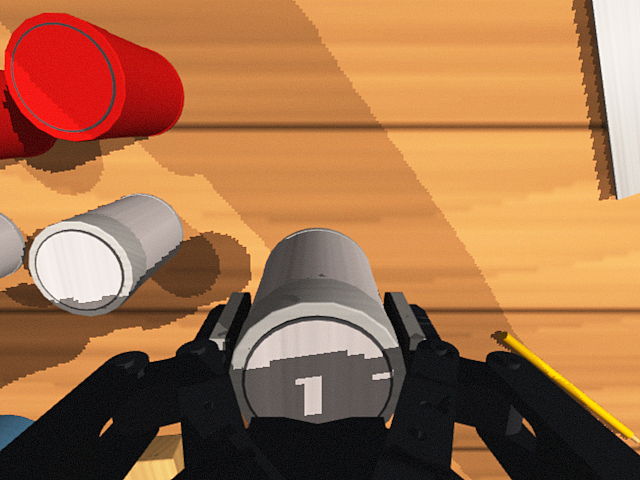

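Call:
{"fn": "play_rows", "kwargs": {"moves": [[[0, 0, 0], [-0.03, -0.03, 0], 30], [[0, 0, 0], [-0.075, -0.04, 0], 30], [[0, 0, 0], [-0.12, -0.04, 0], 30], [[0, 0, 0], [-0.165, -0.04, -0.005], 30], [[0, 0, 0], [-0.21, -0.04, -0.01], 30]]}}

```text
time: 3.75
ee_pos: [0.4926, 0.1763, 0.162]
tcp_rot: [-90.1, -0.0, 90.0]
wrist_force: [0.9, -0.9, -7.7]
opening: 0.0552
```

Call:
{"fn": "play_rows", "kwargs": {"moves": [[[0, 0, 0], [-0.045, 0, 0], 30], [[0, 0, 0], [-0.09, 0, 0], 30], [[0, 0, 0], [-0.135, 0, -0.005], 30], [[0, 0, 0], [-0.18, 0, -0.01], 30], [[0, 0, 0], [-0.215, 0, -0.01], 30]]}}

```text
time: 4.25
ee_pos: [0.5027, -0.0396, 0.1618]
tcp_rot: [-90.1, 0.0, 89.9]
wrist_force: [0.9, 0.3, -7.0]
opening: 0.055
```

```bash
python3 go.py 0.5 -0.042 0.10 90;python3 - <<'E'
from workcell import camera
import cv2,pickle
c=camera("wrist");cv2.imwrite("pics/w3.png",c["img"][:,:,::-1]);pickle.dump(c,open("w3.pkl","wb"))
c=camera("top");cv2.imwrite("pics/t3.png",cv2.resize(c["img"][130:330,320:540,::-1],None,fx=3,fy=3))
E
```

```text
turn [ 0.0643 -0.1127 -0.0262] shift [-0.0024  0.0618  0.0028] t 4.25 F [ 0.8638  0.2682 -7.0173] q [-4.4931 -2.2062 -4.9371 87.2029 -0.0212 -4.3804]
```

View pics/w3.png

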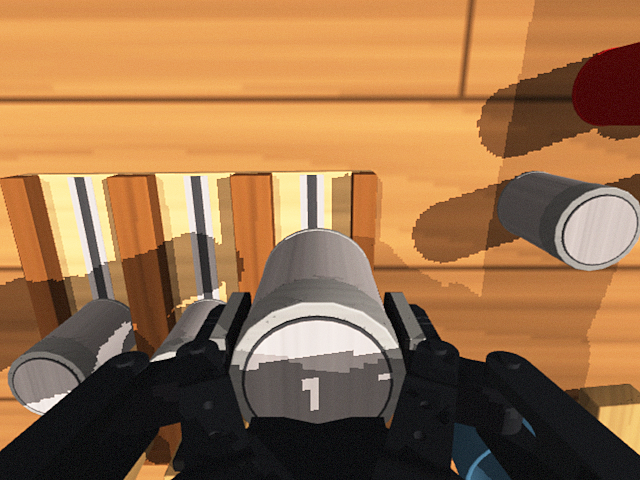

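View pics/t3.png

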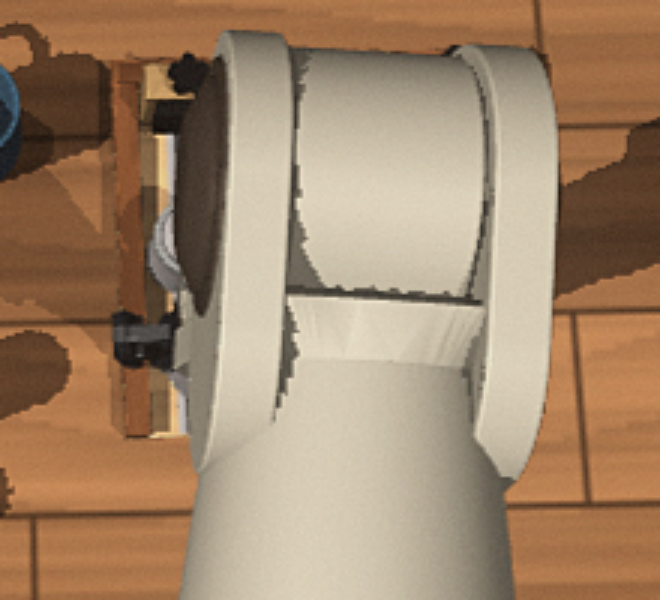

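```bash
python3 - <<'E'
from geo import *
import cv2
np.set_printoptions(precision=4,suppress=True)
c=pickle.load(open("w3.pkl","rb"))
cv2.imwrite("pics/w3c.png",cv2.resize(c["img"][160:310,0:400,::-1],None,fx=2,fy=2,interpolation=cv2.INTER_CUBIC))
for p in[(312,175),(196,177),(80,179),(312.5,225),(205,290),(96,280)]: print(atz(c,*p,.012))
E
```

```text
[ 0.4661 -0.0433  0.012 ]
[ 0.4676 -0.1358  0.012 ]
[ 0.469  -0.2285  0.012 ]
[ 0.5074 -0.0431  0.012 ]
[ 0.5663 -0.1377  0.012 ]
[ 0.5566 -0.2315  0.012 ]
```

View pics/w3c.png

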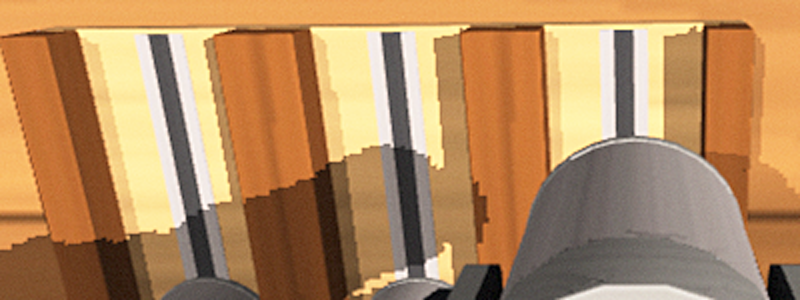

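```bash
python3 - <<'E'
from geo import *
np.set_printoptions(precision=4,suppress=True)
c=pickle.load(open("w3.pkl","rb"))
for p,q in[((312.3,175),(312.3,225)),((195.5,176.5),(212,297.5)),((79,177.5),(103.5,297.5))]:
  A,B=atz(c,*p,.012),atz(c,*q,.012);print(A,B,np.degrees(np.arctan2(*(B-A)[1::-1])))
E
```

```text
[ 0.4661 -0.0431  0.012 ] [ 0.5074 -0.0433  0.012 ] -0.3141090243332576
[ 0.4672 -0.1361  0.012 ] [ 0.5736 -0.1322  0.012 ] 2.1055614436456187
[ 0.4678 -0.229   0.012 ] [ 0.5734 -0.228   0.012 ] 0.5896405724653628
```

Call:
{"fn": "play_rows", "kwargs": {"moves": [[[0, 0, 0], [-0.0025, 0.01, 0], 30], [[0, 0, 0], [-0.0025, 0.04, 0], 30], [[0, 0, 0], [-0.0025, 0.07, 0], 30], [[0, 0, 0], [-0.0025, 0.085, 0], 30], [[0, 0, 0], [-0.0025, 0.09, 0], 30]]}}

```text
time: 4.85
ee_pos: [0.5014, -0.0389, 0.0695]
tcp_rot: [-89.8, -0.0, 90.0]
wrist_force: [0.1, -0.5, -7.5]
opening: 0.055
```

```bash
python3 go.py 0.503 -0.0422 0.045 90;python3 - <<'E'
from workcell import camera
import cv2,pickle
c=camera("side");cv2.imwrite("pics/s4.png",cv2.resize(c["img"][200:420,260:520,::-1],None,fx=3,fy=2.7))
c=camera("wrist");cv2.imwrite("pics/w4.png",cv2.resize(c["img"][:300,100:500,::-1],None,fx=2,fy=2))
E
```

```text
turn [-0.1765  0.0162  0.0191] shift [-0.0033  0.0245 -0.0017] t 4.85 F [ 0.0976 -0.4968 -7.4687] q [ -4.4356  -1.2881 -14.2536  77.212    0.0054  -4.4518]
```

View pics/s4.png

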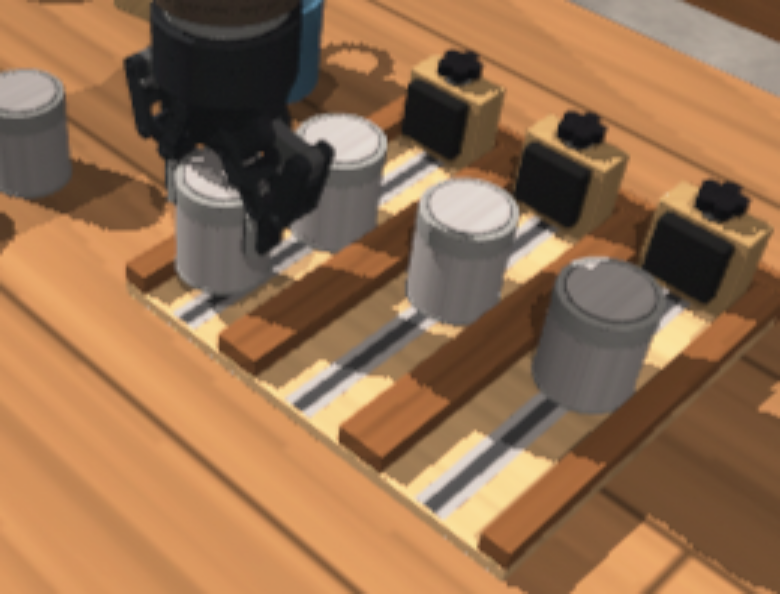

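View pics/w4.png

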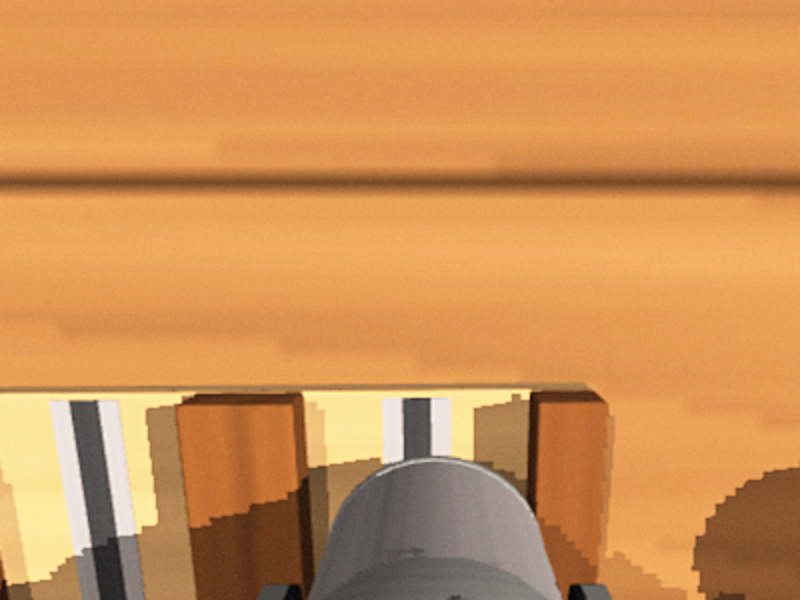

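Call:
{"fn": "play_rows", "kwargs": {"moves": [[[0, 0, 0], [-0.002, 0, 0], 30], [[0, 0, 0], [-0.004, 0, 0], 30], [[0, 0, 0], [-0.004, 0, 0], 30], [[0, 0, 0], [-0.004, 0, 0], 30], [[0, 0, 0], [-0.004, 0, 0], 30]]}}

```text
time: 5.45
ee_pos: [0.5027, -0.0437, 0.0718]
tcp_rot: [-90.0, 0.0, 89.9]
wrist_force: [0.1, 0.0, -6.8]
opening: 0.0553
```

```bash
python3 go.py 0.503 -0.0427 0.045 90;python3 - <<'E'
from workcell import camera
import cv2,pickle
c=camera("wrist");cv2.imwrite("pics/w5.png",cv2.resize(c["img"][:300,100:500,::-1],None,fx=2,fy=2))
E
```

```text
turn [ 0.0251 -0.0591 -0.0015] shift [ 0.001   0.0268 -0.0003] t 5.45 F [ 0.1419  0.0367 -6.8276] q [ -4.9722  -1.3113 -14.0207  77.2656   0.0006  -4.9132]
```

View pics/w5.png

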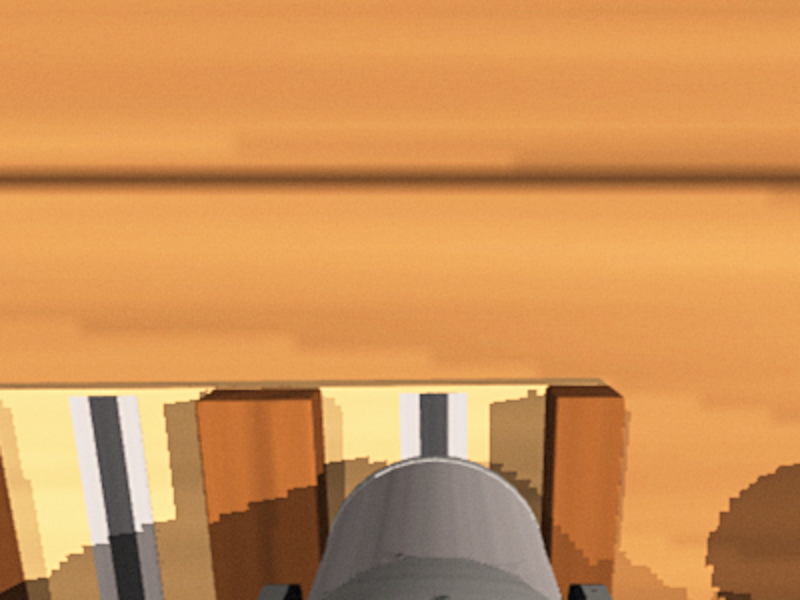

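Call:
{"fn": "play_rows", "kwargs": {"moves": [[[0, 0, 0], [0, 0.008, 0], 30], [[0, 0, 0], [0, 0.016, 0], 30], [[0, 0, 0], [0, 0.022, 0], 30], [[0, 0, 0], [0, 0.022, 0], 30], [[0, 0, 0], [0, 0.022, 0], 30]]}}

```text
time: 6.0
ee_pos: [0.5024, -0.0436, 0.0492]
tcp_rot: [-90.0, -0.0, 89.9]
wrist_force: [0.3, 0.1, -7.4]
opening: 0.0549
```

Call:
{"fn": "play_rows", "kwargs": {"moves": [[[0, 0, 0], [0, 0.001, 0], 30], [[0, 0, 0], [0, 0.002, 0], 30], [[0, 0, 0], [0, 0.003, 0], 30], [[0, 0, 0], [0, 0.004, 0], 30], [[0, 0, 0], [0, 0.004, 0], 30]]}}

```text
time: 6.5
ee_pos: [0.5025, -0.0437, 0.0454]
tcp_rot: [-90.0, -0.0, 89.9]
wrist_force: [-1.4, -0.0, -6.1]
opening: 0.0553
```

Call:
{"fn": "play_rows", "kwargs": {"moves": [[[0, 0, 0], [0, 0.0005, 0], 30], [[0, 0, 0], [0, 0.001, 0], 30], [[0, 0, 0], [0, 0.001, 0], 30], [[0, 0, 0], [0, 0.001, 0], 30], [[0, 0, 0], [0, 0.001, 0], 30]]}}

```text
time: 7.0
ee_pos: [0.5027, -0.0437, 0.0448]
tcp_rot: [-90.0, 0.0, 89.9]
wrist_force: [-1.0, -1.1, -2.0]
opening: 0.0552
```

Call:
{"fn": "play_rows", "kwargs": {"moves": [[[0, 0, 0], [0, 0, -0.006], 30], [[0, 0, 0], [0, 0, -0.012], 30], [[0, 0, 0], [0, 0, -0.018], 30], [[0, 0, 0], [0, 0, -0.024], 30], [[0, 0, 0], [0, 0, -0.03], 30]]}}

```text
time: 7.5
ee_pos: [0.5333, -0.0437, 0.0447]
tcp_rot: [-90.0, 0.0, 89.9]
wrist_force: [-2.5, 0.8, 0.7]
opening: 0.0553
```

Call:
{"fn": "play_rows", "kwargs": {"moves": [[[0, 0, 0], [0, 0, -0.003], 30], [[0, 0, 0], [0, 0, -0.006], 30], [[0, 0, 0], [0, 0, -0.009], 30], [[0, 0, 0], [0, 0, -0.012], 30], [[0, 0, 0], [0, 0, -0.015], 30]]}}

```text
time: 8.0
ee_pos: [0.5473, -0.0437, 0.0447]
tcp_rot: [-90.0, 0.0, 89.9]
wrist_force: [-6.1, -0.3, 4.7]
opening: 0.0547
```

Call:
{"fn": "play_rows", "kwargs": {"moves": [[[0, 0, 0], [0, -0.0003, -0.003], 30], [[0, 0, 0], [0, -0.0006, -0.006], 30], [[0, 0, 0], [0, -0.0006, -0.009], 30], [[0, 0, 0], [0, -0.0006, -0.012], 30], [[0, 0, 0], [0, -0.0006, -0.015], 30]]}}

```text
time: 8.5
ee_pos: [0.5626, -0.0437, 0.0448]
tcp_rot: [-90.0, -0.0, 89.9]
wrist_force: [-3.6, 0.5, -3.5]
opening: 0.055
```

Call:
{"fn": "play_rows", "kwargs": {"moves": [[[0, 0, 0], [0.0002, 0, -0.0015], 30], [[0, 0, 0], [0.0002, 0, -0.003], 30], [[0, 0, 0], [0.0002, 0, -0.0045], 30], [[0, 0, 0], [0.0002, 0, -0.006], 30], [[0, 0, 0], [0.0002, 0, -0.0075], 30]]}}

```text
time: 9.0
ee_pos: [0.57, -0.0435, 0.0448]
tcp_rot: [-90.0, -0.0, 89.9]
wrist_force: [-3.0, -0.5, -6.7]
opening: 0.0552
```

Call:
{"fn": "play_rows", "kwargs": {"moves": [[[0, 0, 0], [0.0002, 0.0003, -0.001], 30], [[0, 0, 0], [0.0002, 0.0003, -0.002], 30], [[0, 0, 0], [0.0002, 0.0003, -0.003], 30], [[0, 0, 0], [0.0002, 0.0003, -0.004], 30], [[0, 0, 0], [0.0002, 0.0003, -0.005], 30]]}}

```text
time: 9.5
ee_pos: [0.5751, -0.0433, 0.0448]
tcp_rot: [-90.0, -0.0, 90.0]
wrist_force: [-3.1, -0.1, -5.7]
opening: 0.0552
```

Call:
{"fn": "play_rows", "kwargs": {"moves": [[[0, 0, 0], [0, 0, -0.001], 30], [[0, 0, 0], [0, 0, -0.002], 30], [[0, 0, 0], [0, 0, -0.003], 30], [[0, 0, 0], [0, 0, -0.004], 30], [[0, 0, 0], [0, 0, -0.005], 30]]}}

```text
time: 10.0
ee_pos: [0.5801, -0.0433, 0.0448]
tcp_rot: [-90.0, 0.0, 89.9]
wrist_force: [-3.0, 0.3, -4.5]
opening: 0.055
```

Call:
{"fn": "play_rows", "kwargs": {"moves": [[[0, 0, 0], [0, 0, -0.001], 30], [[0, 0, 0], [0, 0, -0.002], 30], [[0, 0, 0], [0, 0, -0.003], 30], [[0, 0, 0], [0, 0, -0.004], 30], [[0, 0, 0], [0, 0, -0.005], 30]]}}

```text
time: 10.5
ee_pos: [0.5851, -0.0433, 0.0448]
tcp_rot: [-90.0, 0.0, 90.0]
wrist_force: [-3.7, -0.7, -5.1]
opening: 0.055
```

Call:
{"fn": "play_rows", "kwargs": {"moves": [[[0, 0, 0], [0, 0, -0.0007], 30], [[0, 0, 0], [0, 0, -0.0014], 30], [[0, 0, 0], [0, 0, -0.0021], 30], [[0, 0, 0], [0, 0, -0.0028], 30], [[0, 0, 0], [0, 0, -0.0035], 30]]}}

```text
time: 11.0
ee_pos: [0.5886, -0.0433, 0.0448]
tcp_rot: [-90.0, -0.0, 89.9]
wrist_force: [-3.4, 0.7, -4.9]
opening: 0.0553
```

Call:
{"fn": "play_rows", "kwargs": {"moves": [[[0, 0, 0], [0, 0, -0.0007], 30], [[0, 0, 0], [0, 0, -0.0014], 30], [[0, 0, 0], [0, 0, -0.0021], 30], [[0, 0, 0], [0, 0, -0.0028], 30], [[0, 0, 0], [0, 0, -0.0035], 30]]}}

```text
time: 11.5
ee_pos: [0.5921, -0.0434, 0.0448]
tcp_rot: [-90.0, -0.0, 89.9]
wrist_force: [-2.5, 0.6, -4.3]
opening: 0.0553
```

Call:
{"fn": "play_rows", "kwargs": {"moves": [[[0, 0, 0], [0, 0, -0.0005], 30], [[0, 0, 0], [0, 0, -0.001], 30], [[0, 0, 0], [0, 0, -0.0015], 30], [[0, 0, 0], [0, 0, -0.002], 30], [[0, 0, 0], [0, 0, -0.0025], 30]]}}

```text
time: 12.0
ee_pos: [0.5946, -0.0434, 0.0448]
tcp_rot: [-90.0, 0.0, 89.9]
wrist_force: [-3.1, -0.3, -4.8]
opening: 0.0548
```

Call:
{"fn": "play_rows", "kwargs": {"moves": [[[0, 0, 0], [0, 0, -0.0007], 30], [[0, 0, 0], [0, 0, -0.0014], 30], [[0, 0, 0], [0, 0, -0.0021], 30], [[0, 0, 0], [0, 0, -0.0028], 30], [[0, 0, 0], [0, 0, -0.0035], 30]]}}

```text
time: 12.5
ee_pos: [0.5981, -0.0434, 0.0448]
tcp_rot: [-90.0, 0.0, 89.9]
wrist_force: [-3.9, -0.1, -4.3]
opening: 0.0552
```

Call:
{"fn": "play_rows", "kwargs": {"moves": [[[0, 0, 0], [0, 0, -0.0005], 30], [[0, 0, 0], [0, 0, -0.001], 30], [[0, 0, 0], [0, 0, -0.0015], 30], [[0, 0, 0], [0, 0, -0.002], 30], [[0, 0, 0], [0, 0, -0.0025], 30]]}}

```text
time: 13.0
ee_pos: [0.5997, -0.0434, 0.0448]
tcp_rot: [-89.9, 0.0, 89.9]
wrist_force: [-9.6, 0.5, -1.8]
opening: 0.0552
```

Call:
{"fn": "play_rows", "kwargs": {"moves": [[[0, 0, 0], [0, 0, -0.0004], 30], [[0, 0, 0], [0, 0, -0.0008], 30], [[0, 0, 0], [0, 0, -0.0008], 30], [[0, 0, 0], [0, 0, -0.0008], 30], [[0, 0, 0], [0, 0, -0.0008], 30]]}}

```text
time: 13.5
ee_pos: [0.6002, -0.0434, 0.0448]
tcp_rot: [-89.9, 0.0, 89.9]
wrist_force: [-10.0, -0.6, -0.5]
opening: 0.0551
```

Call:
{"fn": "play_rows", "kwargs": {"moves": [[[0, 0, 0], [0, -0.0003, -0.0004], 30], [[0, 0, 0], [0, -0.0003, -0.0008], 30], [[0, 0, 0], [0, -0.0003, -0.0008], 30], [[0, 0, 0], [0, -0.0003, -0.0008], 30], [[0, 0, 0], [0, -0.0003, -0.0008], 30]]}}

```text
time: 14.0
ee_pos: [0.6007, -0.0434, 0.0448]
tcp_rot: [-89.8, -0.0, 89.9]
wrist_force: [-11.2, -0.2, -2.3]
opening: 0.0551
```

Call:
{"fn": "play_rows", "kwargs": {"moves": [[[0, 0, 0], [0, 0, 0], 70], [[0, 0, 0], [0, 0, 0], 75], [[0, 0, 0], [0, 0, 0], 80], [[0, 0, 0], [0, 0, 0], 80], [[0, 0, 0], [0, 0, 0], 80]]}}

```text
time: 14.5
ee_pos: [0.6025, -0.0434, 0.0454]
tcp_rot: [-90.0, 0.0, 90.0]
wrist_force: [-1.0, -0.5, 0.4]
opening: 0.0681
```

Call:
{"fn": "play_rows", "kwargs": {"moves": [[[0, 0, 0], [0, -0.02, 0], 80], [[0, 0, 0], [0, -0.06, 0], 80], [[0, 0, 0], [0, -0.1, 0], 80], [[0, 0, 0], [0.03, -0.12, 0.03], 80], [[0, 0, 0], [0.07, -0.12, 0.06], 80]]}}

```text
time: 15.0
ee_pos: [0.5433, 0.0264, 0.1685]
tcp_rot: [-90.3, -0.0, 89.8]
wrist_force: [-0.0, 0.7, 0.0]
opening: 0.0683
```

```bash
python3 go.py 0.484 0.260 0.15 90;python3 - <<'E'
from workcell import camera
import cv2,pickle
c=camera("side");cv2.imwrite("pics/s6.png",cv2.resize(c["img"][200:420,260:520,::-1],None,fx=3,fy=2.7));pickle.dump(c,open("s6.pkl","wb"))
E
```

```text
turn [ 0.3089 -0.2069  0.0075] shift [0.2334 0.0182 0.0603] t 15.0 F [-0.001   0.7266  0.0382] q [ 2.7828  2.9896  1.0231 87.7246 -0.0081  2.9897]
```

View pics/s6.png

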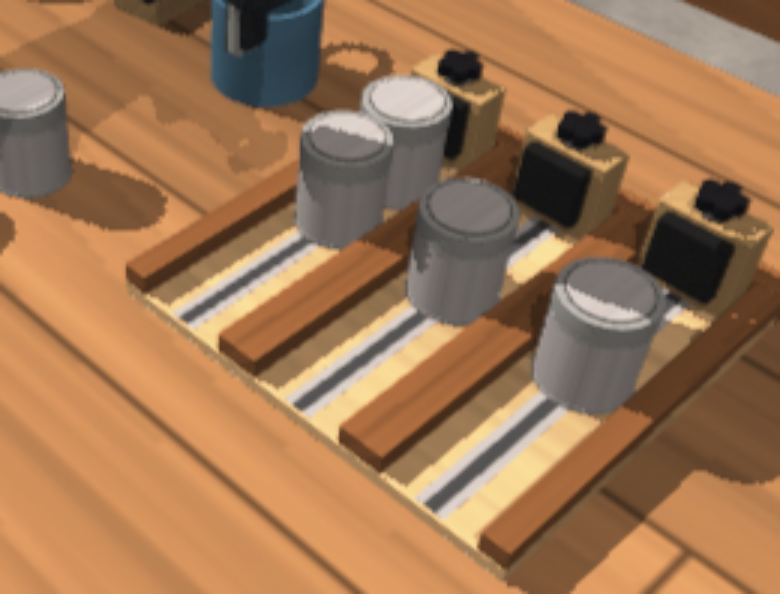

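Call:
{"fn": "play_rows", "kwargs": {"moves": [[[0, 0, 0], [0.04, 0, 0.018], 100], [[0, 0, 0], [0.08, 0, 0.036], 100], [[0, 0, 0], [0.113, 0.02, 0.05], 100], [[0, 0, 0], [0.113, 0.06, 0.05], 100], [[0, 0, 0], [0.113, 0.1, 0.05], 100]]}}

```text
time: 15.55
ee_pos: [0.4925, 0.1411, 0.0648]
tcp_rot: [-90.1, -0.0, 90.1]
wrist_force: [0.8, -0.2, -0.4]
opening: 0.0855
```

```bash
python3 go.py 0.493 0.140 0.032 90
```

```text
turn [0.1491 0.0871 0.0406] shift [-0.0011  0.0328 -0.0004] t 15.55 F [ 0.8168 -0.2087 -0.4352] q [ 15.9895  -0.2371 -13.7368  76.3458  -0.0019  15.9023]
```

Call:
{"fn": "play_rows", "kwargs": {"moves": [[[0, 0, 0], [-0.001, 0.016, 0], 100], [[0, 0, 0], [-0.001, 0.033, 0], 100], [[0, 0, 0], [-0.001, 0.033, 0], 60], [[0, 0, 0], [-0.001, 0.033, 0], 50], [[0, 0, 0], [-0.001, 0.033, 0], 30]]}}

```text
time: 16.05
ee_pos: [0.493, 0.1389, 0.0333]
tcp_rot: [-90.1, -0.0, 89.9]
wrist_force: [-0.3, -0.1, -3.7]
opening: 0.0555
```

Call:
{"fn": "play_rows", "kwargs": {"moves": [[[0, 0, 0], [0, 0, 0], 30], [[0, 0, 0], [0, 0, 0], 30], [[0, 0, 0], [0, -0.02, 0], 30], [[0, 0, 0], [0, -0.06, 0], 30], [[0, 0, 0], [0, -0.1, 0], 30]]}}

```text
time: 16.55
ee_pos: [0.4916, 0.1385, 0.1327]
tcp_rot: [-89.9, 0.0, 89.9]
wrist_force: [0.9, -0.2, -2.8]
opening: 0.055
```

Call:
{"fn": "play_rows", "kwargs": {"moves": [[[0, 0, 0], [0, 0, 0], 30], [[0, 0, 0], [0, 0, 0], 30], [[0, 0, 0], [0, 0, 0], 30], [[0, 0, 0], [0, 0, 0], 30], [[0, 0, 0], [0, 0, 0], 30]]}}

```text
time: 17.05
ee_pos: [0.4918, 0.1386, 0.1309]
tcp_rot: [-89.9, 0.0, 89.9]
wrist_force: [0.6, -0.1, -4.3]
opening: 0.0551
```

```bash
python3 go.py 0.503 -0.2275 0.16 90; python3 go.py 0.503 -0.1355 0.16 90
```

```text
turn [-0.1087 -0.055  -0.0295] shift [-0.3661 -0.0289 -0.0115] t 17.05 F [ 0.5973 -0.1274 -4.3125] q [15.7367 -1.0757 -7.2414 83.9469  0.0011 15.7917]
turn [-0.1087 -0.055  -0.0295] shift [-0.2741 -0.029  -0.0114] t 17.05 F [ 0.5973 -0.1274 -4.3125] q [15.7367 -1.0757 -7.2414 83.9469  0.0011 15.7917]
```

Call:
{"fn": "play_rows", "kwargs": {"moves": [[[0, 0, 0], [-0.04, -0.03, 0], 30], [[0, 0, 0], [-0.08, -0.03, 0], 30], [[0, 0, 0], [-0.12, -0.03, 0], 30], [[0, 0, 0], [-0.165, -0.03, -0.006], 30], [[0, 0, 0], [-0.21, -0.03, -0.011], 30]]}}

```text
time: 17.55
ee_pos: [0.5029, -0.0728, 0.1617]
tcp_rot: [-90.0, -0.0, 90.0]
wrist_force: [0.6, 0.6, -2.9]
opening: 0.0552
```

Call:
{"fn": "play_rows", "kwargs": {"moves": [[[0, 0, 0], [-0.04, 0, 0], 30], [[0, 0, 0], [-0.064, 0.03, 0], 30], [[0, 0, 0], [-0.064, 0.06, 0], 30], [[0, 0, 0], [-0.064, 0.09, 0], 30], [[0, 0, 0], [-0.064, 0.09, 0], 30]]}}

```text
time: 18.05
ee_pos: [0.5003, -0.1348, 0.0675]
tcp_rot: [-89.6, -0.1, 89.9]
wrist_force: [-1.4, 0.7, -3.3]
opening: 0.0552
```

```bash
python3 go.py 0.503 -0.1355 0.045 90;python3 - <<'E'
from workcell import camera
import cv2,pickle
c=camera("wrist");cv2.imwrite("pics/w7.png",cv2.resize(c["img"][:300,100:500,::-1],None,fx=2,fy=2))
E
```

```text
turn [-0.4308 -0.0882  0.1173] shift [-0.0007  0.0224 -0.0029] t 18.05 F [-1.3621  0.7077 -3.2768] q [-15.0865   1.1079 -12.0862  77.2523   0.0014 -14.9984]
```

View pics/w7.png

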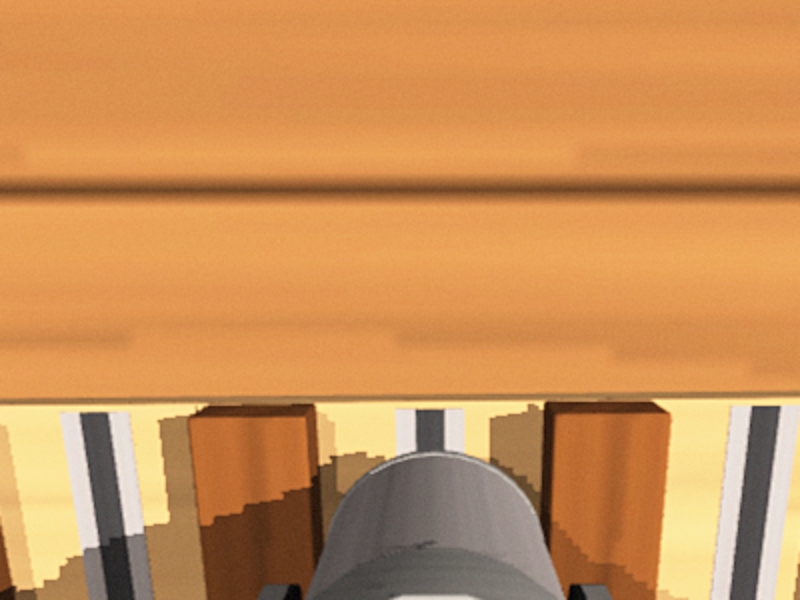

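Call:
{"fn": "play_rows", "kwargs": {"moves": [[[0, 0, 0], [-0.001, 0.006, 0], 30], [[0, 0, 0], [-0.001, 0.012, 0], 30], [[0, 0, 0], [-0.001, 0.017, 0], 30], [[0, 0, 0], [-0.001, 0.019, 0], 30], [[0, 0, 0], [-0.001, 0.019, 0], 30]]}}

```text
time: 18.6
ee_pos: [0.503, -0.1362, 0.053]
tcp_rot: [-90.0, -0.0, 90.0]
wrist_force: [1.0, -0.3, -2.6]
opening: 0.0552
```

Call:
{"fn": "play_rows", "kwargs": {"moves": [[[0, 0, 0], [0, 0.003, 0], 30], [[0, 0, 0], [0, 0.006, 0], 30], [[0, 0, 0], [0, 0.0068, 0], 30], [[0, 0, 0], [0, 0.0075, 0], 30], [[0, 0, 0], [0, 0.0075, 0], 30]]}}

```text
time: 19.1
ee_pos: [0.5031, -0.1363, 0.0455]
tcp_rot: [-90.0, -0.0, 89.9]
wrist_force: [-1.0, 0.1, -3.0]
opening: 0.0553
```

Call:
{"fn": "play_rows", "kwargs": {"moves": [[[0, 0, 0], [0, 0.0005, 0], 30], [[0, 0, 0], [0, 0.001, 0], 30], [[0, 0, 0], [0, 0.001, 0], 30], [[0, 0, 0], [0, 0.001, 0], 30], [[0, 0, 0], [0, 0.001, 0], 30]]}}

```text
time: 19.6
ee_pos: [0.5032, -0.1363, 0.0451]
tcp_rot: [-90.0, 0.0, 89.9]
wrist_force: [-2.5, 0.4, 4.2]
opening: 0.0552
```

Call:
{"fn": "play_rows", "kwargs": {"moves": [[[0, 0, 0], [0, -0.0005, -0.006], 30], [[0, 0, 0], [0, -0.0005, -0.012], 30], [[0, 0, 0], [0, -0.0005, -0.019], 30], [[0, 0, 0], [0, -0.0005, -0.026], 30], [[0, 0, 0], [0, -0.0005, -0.033], 30]]}}

```text
time: 20.1
ee_pos: [0.5368, -0.1363, 0.0451]
tcp_rot: [-90.0, 0.0, 90.0]
wrist_force: [-2.6, 0.6, 2.7]
opening: 0.055
```

Call:
{"fn": "play_rows", "kwargs": {"moves": [[[0, 0, 0], [0, 0, -0.003], 30], [[0, 0, 0], [0.0002, 0, -0.006], 30], [[0, 0, 0], [0.0002, 0, -0.009], 30], [[0, 0, 0], [0.0002, 0, -0.012], 30], [[0, 0, 0], [0.0002, 0, -0.015], 30]]}}

```text
time: 20.6
ee_pos: [0.5511, -0.1361, 0.0451]
tcp_rot: [-90.0, 0.0, 89.9]
wrist_force: [-2.5, -0.2, 3.2]
opening: 0.0549
```

Call:
{"fn": "play_rows", "kwargs": {"moves": [[[0, 0, 0], [0, 0, -0.003], 30], [[0, 0, 0], [0.0002, 0, -0.006], 30], [[0, 0, 0], [0.0002, 0, -0.009], 30], [[0, 0, 0], [0.0002, 0, -0.012], 30], [[0, 0, 0], [0.0002, 0, -0.015], 30]]}}

```text
time: 21.1
ee_pos: [0.5663, -0.1359, 0.0451]
tcp_rot: [-90.0, -0.0, 89.9]
wrist_force: [-3.7, 0.8, 3.0]
opening: 0.0551
```

Call:
{"fn": "play_rows", "kwargs": {"moves": [[[0, 0, 0], [0, -0.0005, -0.0015], 30], [[0, 0, 0], [0.0002, -0.0005, -0.003], 30], [[0, 0, 0], [0.0002, -0.0005, -0.0045], 30], [[0, 0, 0], [0.0002, -0.0005, -0.006], 30], [[0, 0, 0], [0.0002, -0.0005, -0.007], 30]]}}

```text
time: 21.6
ee_pos: [0.5731, -0.1356, 0.0452]
tcp_rot: [-90.0, -0.0, 90.0]
wrist_force: [-0.8, 0.2, -4.2]
opening: 0.0551
```

Call:
{"fn": "play_rows", "kwargs": {"moves": [[[0, 0, 0], [0, 0, -0.0008], 30], [[0, 0, 0], [0, 0, -0.0016], 30], [[0, 0, 0], [0, 0, -0.0024], 30], [[0, 0, 0], [0, 0, -0.0032], 30], [[0, 0, 0], [0, 0, -0.004], 30]]}}

```text
time: 22.1
ee_pos: [0.5771, -0.1357, 0.0456]
tcp_rot: [-90.0, 0.0, 89.9]
wrist_force: [-0.9, -0.4, -3.1]
opening: 0.0554
```

Call:
{"fn": "play_rows", "kwargs": {"moves": [[[0, 0, 0], [0, 0, -0.0008], 30], [[0, 0, 0], [0, 0, -0.0016], 30], [[0, 0, 0], [0, 0, -0.0024], 30], [[0, 0, 0], [0, 0, -0.0032], 30], [[0, 0, 0], [0, 0, -0.0035], 30]]}}

```text
time: 22.6
ee_pos: [0.5807, -0.1357, 0.0456]
tcp_rot: [-90.0, -0.0, 89.9]
wrist_force: [-0.8, 1.2, -2.3]
opening: 0.0553
```

Call:
{"fn": "play_rows", "kwargs": {"moves": [[[0, 0, 0], [0, 0.0002, -0.0008], 30], [[0, 0, 0], [0, 0.0002, -0.0016], 30], [[0, 0, 0], [0, 0.0002, -0.0024], 30], [[0, 0, 0], [0, 0.0002, -0.0032], 30], [[0, 0, 0], [0, 0.0002, -0.0035], 30]]}}

```text
time: 23.1
ee_pos: [0.5842, -0.1358, 0.0454]
tcp_rot: [-90.0, 0.0, 89.9]
wrist_force: [-1.9, 0.3, -2.9]
opening: 0.0549
```

Call:
{"fn": "play_rows", "kwargs": {"moves": [[[0, 0, 0], [0, 0, -0.0008], 30], [[0, 0, 0], [0, 0, -0.0016], 30], [[0, 0, 0], [0, 0, -0.0024], 30], [[0, 0, 0], [0, 0, -0.003], 30], [[0, 0, 0], [0, 0, -0.003], 30]]}}

```text
time: 23.6
ee_pos: [0.5872, -0.1358, 0.0454]
tcp_rot: [-90.0, 0.0, 89.9]
wrist_force: [-0.9, 1.0, -3.0]
opening: 0.0552
```

Call:
{"fn": "play_rows", "kwargs": {"moves": [[[0, 0, 0], [0, 0, -0.0008], 30], [[0, 0, 0], [0, 0, -0.0016], 30], [[0, 0, 0], [0, 0, -0.0024], 30], [[0, 0, 0], [0, 0, -0.003], 30], [[0, 0, 0], [0, 0, -0.003], 30]]}}

```text
time: 24.1
ee_pos: [0.5902, -0.1357, 0.0454]
tcp_rot: [-90.0, 0.0, 89.9]
wrist_force: [0.1, -0.9, -3.1]
opening: 0.055
```

Call:
{"fn": "play_rows", "kwargs": {"moves": [[[0, 0, 0], [0, 0, -0.0008], 30], [[0, 0, 0], [0, 0, -0.0016], 30], [[0, 0, 0], [0, 0, -0.0024], 30], [[0, 0, 0], [0, 0, -0.003], 30], [[0, 0, 0], [0, 0, -0.003], 30]]}}

```text
time: 24.6
ee_pos: [0.5932, -0.1358, 0.0454]
tcp_rot: [-90.0, -0.0, 89.9]
wrist_force: [-0.3, -0.6, -3.9]
opening: 0.0553
```

Call:
{"fn": "play_rows", "kwargs": {"moves": [[[0, 0, 0], [0, 0, -0.0008], 30], [[0, 0, 0], [0, 0, -0.0016], 30], [[0, 0, 0], [0, 0, -0.0024], 30], [[0, 0, 0], [0, 0, -0.003], 30], [[0, 0, 0], [0, 0, -0.003], 30]]}}

```text
time: 25.1
ee_pos: [0.5962, -0.1357, 0.0454]
tcp_rot: [-90.0, 0.0, 90.0]
wrist_force: [-1.0, -0.3, -3.2]
opening: 0.0552
```

Call:
{"fn": "play_rows", "kwargs": {"moves": [[[0, 0, 0], [0, 0, -0.0008], 30], [[0, 0, 0], [0, 0, -0.0016], 30], [[0, 0, 0], [0, 0, -0.0024], 30], [[0, 0, 0], [0, 0, -0.003], 30], [[0, 0, 0], [0, 0, -0.003], 30]]}}

```text
time: 25.6
ee_pos: [0.5991, -0.1358, 0.0454]
tcp_rot: [-90.0, 0.0, 89.9]
wrist_force: [-2.1, 0.6, -2.5]
opening: 0.0551
```

Call:
{"fn": "play_rows", "kwargs": {"moves": [[[0, 0, 0], [0, 0, -0.0006], 30], [[0, 0, 0], [0, 0, -0.0012], 30], [[0, 0, 0], [0, 0, -0.0018], 30], [[0, 0, 0], [0, 0, -0.0024], 30], [[0, 0, 0], [0, 0, -0.0024], 30]]}}

```text
time: 26.1
ee_pos: [0.6008, -0.1358, 0.0452]
tcp_rot: [-89.9, -0.0, 89.9]
wrist_force: [-6.3, -0.3, -0.1]
opening: 0.0554
```

Call:
{"fn": "play_rows", "kwargs": {"moves": [[[0, 0, 0], [0, -0.0002, -0.0005], 30], [[0, 0, 0], [0, -0.0002, -0.001], 30], [[0, 0, 0], [0, -0.0002, -0.0015], 30], [[0, 0, 0], [0, -0.0002, -0.0015], 30], [[0, 0, 0], [0, -0.0002, -0.0015], 30]]}}

```text
time: 26.6
ee_pos: [0.6017, -0.1358, 0.0453]
tcp_rot: [-89.8, -0.0, 89.9]
wrist_force: [-9.0, -0.3, -0.5]
opening: 0.0551
```

Call:
{"fn": "play_rows", "kwargs": {"moves": [[[0, 0, 0], [0, 0, -0.0005], 30], [[0, 0, 0], [0, 0, -0.001], 30], [[0, 0, 0], [0, 0, -0.001], 30], [[0, 0, 0], [0, 0, -0.001], 30], [[0, 0, 0], [0, 0, -0.001], 30]]}}

```text
time: 27.1
ee_pos: [0.6024, -0.1358, 0.0453]
tcp_rot: [-89.8, -0.0, 89.9]
wrist_force: [-11.1, -0.3, 0.8]
opening: 0.0551
```

Call:
{"fn": "play_rows", "kwargs": {"moves": [[[0, 0, 0], [0, 0, 0], 70], [[0, 0, 0], [0, 0, 0], 75], [[0, 0, 0], [0, 0, 0], 80], [[0, 0, 0], [0, 0, 0], 80], [[0, 0, 0], [0, 0, 0], 80]]}}

```text
time: 27.6
ee_pos: [0.6042, -0.1358, 0.0458]
tcp_rot: [-90.0, 0.0, 89.9]
wrist_force: [-0.5, 0.3, 0.1]
opening: 0.0683
```

Call:
{"fn": "play_rows", "kwargs": {"moves": [[[0, 0, 0], [0, -0.02, 0], 80], [[0, 0, 0], [0, -0.06, 0], 80], [[0, 0, 0], [0, -0.1, 0], 80], [[0, 0, 0], [0.03, -0.13, 0.03], 80], [[0, 0, 0], [0.075, -0.13, 0.06], 80]]}}

```text
time: 28.1
ee_pos: [0.5484, -0.0661, 0.1795]
tcp_rot: [-90.3, 0.0, 89.8]
wrist_force: [0.8, 0.4, 0.4]
opening: 0.0679
```

Call:
{"fn": "play_rows", "kwargs": {"moves": [[[0, 0, 0], [0.048, 0, 0.01], 80], [[0, 0, 0], [0.095, 0, 0.03], 80], [[0, 0, 0], [0.14, 0, 0.05], 100], [[0, 0, 0], [0.185, 0, 0.055], 100], [[0, 0, 0], [0.23, 0, 0.056], 100]]}}

```text
time: 28.6
ee_pos: [0.4906, 0.1664, 0.1763]
tcp_rot: [-90.1, -0.0, 90.0]
wrist_force: [1.2, 0.2, 0.7]
opening: 0.0856
```

```bash
python3 go.py 0.4845 0.260 0.07 90;python3 - <<'E'
from workcell import camera
import cv2,pickle
c=camera("side");cv2.imwrite("pics/s8.png",cv2.resize(c["img"][140:420,160:520,::-1],None,fx=2.1,fy=2.1));pickle.dump(c,open("s8.pkl","wb"))
E
```

```text
turn [ 0.0838 -0.0453  0.0308] shift [0.0935 0.1063 0.0063] t 28.6 F [1.2071 0.157  0.7234] q [18.7411 -0.2828 -1.4557 88.7379  0.0022 18.7864]
```

View pics/s8.png

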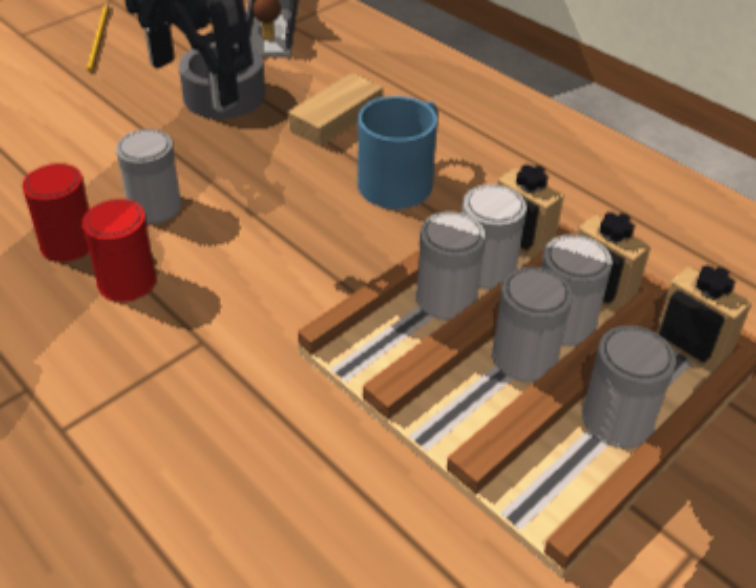

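Call:
{"fn": "play_rows", "kwargs": {"moves": [[[0, 0, 0], [0.047, 0, 0.003], 100], [[0, 0, 0], [0.0935, 0.02, 0.006], 100], [[0, 0, 0], [0.0935, 0.06, 0.006], 100], [[0, 0, 0], [0.0935, 0.1, 0.006], 100], [[0, 0, 0], [0.0935, 0.1, 0.006], 100]]}}

```text
time: 29.15
ee_pos: [0.4826, 0.2571, 0.0702]
tcp_rot: [-89.6, 0.2, 90.0]
wrist_force: [-0.8, -1.3, -0.5]
opening: 0.0851
```

```bash
python3 go.py 0.4845 0.260 0.032 90
```

```text
turn [-0.4372  0.0005 -0.2337] shift [ 0.0031  0.0381 -0.0022] t 29.15 F [-0.8215 -1.3061 -0.4524] q [28.0461  4.985  -7.7411 77.7697 -0.0007 28.0456]
```

Call:
{"fn": "play_rows", "kwargs": {"moves": [[[0, 0, 0], [0.0005, 0.02, 0], 100], [[0, 0, 0], [0.0005, 0.0375, 0], 100], [[0, 0, 0], [0.0005, 0.0375, 0], 60], [[0, 0, 0], [0.0005, 0.0375, 0], 50], [[0, 0, 0], [0.0005, 0.0375, 0], 30]]}}

```text
time: 29.65
ee_pos: [0.4866, 0.259, 0.0403]
tcp_rot: [-90.1, -0.1, 89.9]
wrist_force: [0.1, -0.4, 4.8]
opening: 0.0552
```

Call:
{"fn": "play_rows", "kwargs": {"moves": [[[0, 0, 0], [0, 0, 0], 30], [[0, 0, 0], [0, 0, 0], 30], [[0, 0, 0], [0, -0.02, 0], 30], [[0, 0, 0], [0, -0.06, 0], 30], [[0, 0, 0], [0, -0.1, 0], 30]]}}

```text
time: 30.15
ee_pos: [0.4851, 0.2584, 0.1396]
tcp_rot: [-90.0, 0.0, 89.9]
wrist_force: [0.9, 0.1, -0.5]
opening: 0.055
```

Call:
{"fn": "play_rows", "kwargs": {"moves": [[[0, 0, 0], [0, -0.03, 0], 30], [[0, 0, 0], [0, -0.03, 0], 30], [[0, 0, 0], [0, -0.03, 0], 30], [[0, 0, 0], [0, -0.03, 0], 30], [[0, 0, 0], [0, -0.03, 0], 30]]}}

```text
time: 30.65
ee_pos: [0.485, 0.2584, 0.1667]
tcp_rot: [-89.9, 0.1, 89.9]
wrist_force: [0.9, -0.6, -0.2]
opening: 0.0551
```

```bash
python3 go.py 0.503 -0.2285 0.16 90
```

```text
turn [-0.112  -0.0525 -0.0589] shift [-0.4868  0.0071 -0.0185] t 30.65 F [ 0.938  -0.6004 -0.1972] q [28.0456  4.1864  2.0778 88.0179  0.0008 28.0981]
```

Call:
{"fn": "play_rows", "kwargs": {"moves": [[[0, 0, 0], [-0.045, 0, 0], 30], [[0, 0, 0], [-0.09, 0, 0], 30], [[0, 0, 0], [-0.135, 0, -0.004], 30], [[0, 0, 0], [-0.18, 0, -0.008], 30], [[0, 0, 0], [-0.225, 0, -0.01], 30]]}}

```text
time: 31.15
ee_pos: [0.4948, 0.0319, 0.1671]
tcp_rot: [-89.9, 0.0, 90.0]
wrist_force: [0.6, 0.9, -1.6]
opening: 0.0548
```

Call:
{"fn": "play_rows", "kwargs": {"moves": [[[0, 0, 0], [-0.045, 0, 0], 30], [[0, 0, 0], [-0.09, 0, 0], 30], [[0, 0, 0], [-0.135, 0, -0.002], 30], [[0, 0, 0], [-0.18, 0, -0.006], 30], [[0, 0, 0], [-0.225, 0, -0.008], 30]]}}

```text
time: 31.65
ee_pos: [0.5026, -0.1932, 0.1671]
tcp_rot: [-89.9, -0.0, 89.9]
wrist_force: [1.5, 0.1, -1.8]
opening: 0.055
```

Call:
{"fn": "play_rows", "kwargs": {"moves": [[[0, 0, 0], [-0.0365, 0.02, 0], 30], [[0, 0, 0], [-0.0365, 0.05, 0], 30], [[0, 0, 0], [-0.0365, 0.08, 0], 30], [[0, 0, 0], [-0.0365, 0.09, 0], 30], [[0, 0, 0], [-0.0365, 0.09, 0], 30]]}}

```text
time: 32.15
ee_pos: [0.5019, -0.2273, 0.0761]
tcp_rot: [-89.8, -0.1, 90.0]
wrist_force: [-0.5, 0.2, -0.5]
opening: 0.0552
```

```bash
python3 go.py 0.503 -0.2285 0.052 90;python3 - <<'E'
from workcell import camera
import cv2,pickle
c=camera("wrist");cv2.imwrite("pics/w9.png",cv2.resize(c["img"][:300,100:500,::-1],None,fx=2,fy=2))
E
```

```text
turn [-0.1954 -0.0482  0.0882] shift [-0.0013  0.0241 -0.0012] t 32.15 F [-0.4529  0.1554 -0.5323] q [-24.3614   5.1427  -6.9035  78.1682  -0.0002 -24.3132]
```

View pics/w9.png

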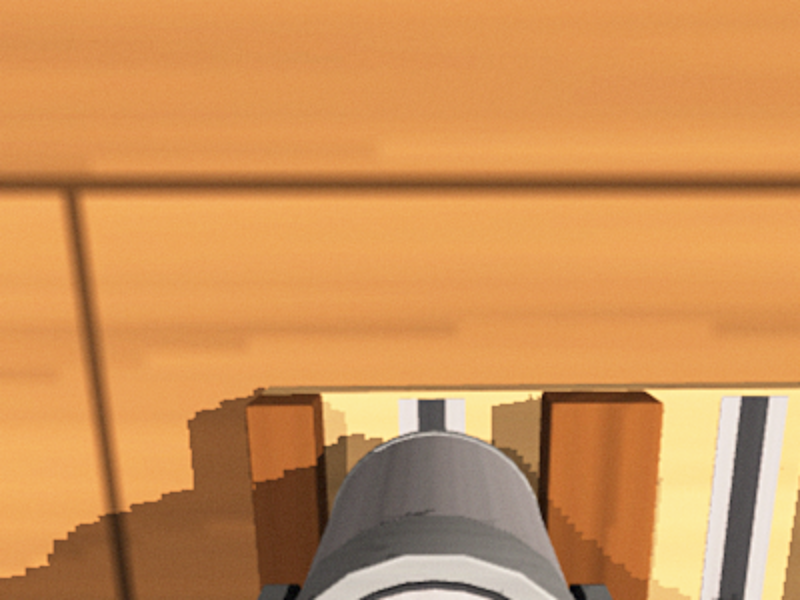

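Call:
{"fn": "play_rows", "kwargs": {"moves": [[[0, 0, 0], [-0.0005, 0.006, 0], 30], [[0, 0, 0], [-0.0005, 0.012, 0], 30], [[0, 0, 0], [-0.0005, 0.017, 0], 30], [[0, 0, 0], [-0.0005, 0.019, 0], 30], [[0, 0, 0], [-0.0005, 0.019, 0], 30]]}}

```text
time: 32.7
ee_pos: [0.5029, -0.2283, 0.0587]
tcp_rot: [-90.0, -0.0, 89.9]
wrist_force: [-0.4, -0.9, -1.3]
opening: 0.0553
```

Call:
{"fn": "play_rows", "kwargs": {"moves": [[[0, 0, 0], [0, 0.003, 0], 30], [[0, 0, 0], [0, 0.005, 0], 30], [[0, 0, 0], [0, 0.006, 0], 30], [[0, 0, 0], [0, 0.0065, 0], 30], [[0, 0, 0], [0, 0.0065, 0], 30]]}}

```text
time: 33.2
ee_pos: [0.503, -0.2284, 0.0525]
tcp_rot: [-90.0, -0.0, 89.9]
wrist_force: [0.2, 1.4, -1.0]
opening: 0.0552
```

Call:
{"fn": "play_rows", "kwargs": {"moves": [[[0, 0, 0], [0, 0.0005, 0], 30], [[0, 0, 0], [0, 0.0005, 0], 30], [[0, 0, 0], [0, 0.0005, 0], 30], [[0, 0, 0], [0, 0.0005, 0], 30], [[0, 0, 0], [0, 0.0005, 0], 30]]}}

```text
time: 33.7
ee_pos: [0.5032, -0.2284, 0.0523]
tcp_rot: [-90.0, 0.0, 89.9]
wrist_force: [-1.1, 1.5, 3.7]
opening: 0.0549
```

Call:
{"fn": "play_rows", "kwargs": {"moves": [[[0, 0, 0], [0, -0.0005, -0.006], 30], [[0, 0, 0], [0, -0.0005, -0.012], 30], [[0, 0, 0], [0, -0.0005, -0.019], 30], [[0, 0, 0], [0, -0.0005, -0.026], 30], [[0, 0, 0], [0.0002, -0.0005, -0.033], 30]]}}

```text
time: 34.2
ee_pos: [0.5368, -0.2282, 0.0523]
tcp_rot: [-90.0, -0.0, 90.0]
wrist_force: [-0.7, 0.9, -0.9]
opening: 0.0554
```

Call:
{"fn": "play_rows", "kwargs": {"moves": [[[0, 0, 0], [0, 0, -0.003], 30], [[0, 0, 0], [0.0002, 0, -0.006], 30], [[0, 0, 0], [0.0002, 0, -0.009], 30], [[0, 0, 0], [0.0002, 0, -0.012], 30], [[0, 0, 0], [0.0002, 0, -0.015], 30]]}}

```text
time: 34.7
ee_pos: [0.5511, -0.228, 0.0524]
tcp_rot: [-90.0, -0.0, 89.9]
wrist_force: [-0.2, 0.1, -0.6]
opening: 0.0554
```

Call:
{"fn": "play_rows", "kwargs": {"moves": [[[0, 0, 0], [0, 0, -0.003], 30], [[0, 0, 0], [0.0002, 0, -0.006], 30], [[0, 0, 0], [0.0002, 0, -0.009], 30], [[0, 0, 0], [0.0002, 0, -0.012], 30], [[0, 0, 0], [0.0002, 0, -0.015], 30]]}}

```text
time: 35.2
ee_pos: [0.5663, -0.2278, 0.0525]
tcp_rot: [-90.0, -0.0, 89.9]
wrist_force: [-0.6, -0.2, -0.2]
opening: 0.0552
```

Plenty of time remains, so I'll go slowly from here.

Call:
{"fn": "play_rows", "kwargs": {"moves": [[[0, 0, 0], [0, 0, -0.0012], 30], [[0, 0, 0], [0.0002, 0, -0.0024], 30], [[0, 0, 0], [0.0002, 0, -0.0036], 30], [[0, 0, 0], [0.0002, 0, -0.0048], 30], [[0, 0, 0], [0.0002, 0, -0.005], 30]]}}

```text
time: 35.7
ee_pos: [0.5711, -0.2276, 0.0525]
tcp_rot: [-90.0, 0.0, 89.9]
wrist_force: [0.0, -0.0, -0.9]
opening: 0.0553
```

Call:
{"fn": "play_rows", "kwargs": {"moves": [[[0, 0, 0], [0, 0, -0.0008], 30], [[0, 0, 0], [0, 0, -0.0016], 30], [[0, 0, 0], [0, 0, -0.0024], 30], [[0, 0, 0], [0, 0, -0.0032], 30], [[0, 0, 0], [0, 0, -0.0035], 30]]}}

```text
time: 36.2
ee_pos: [0.5746, -0.2276, 0.0525]
tcp_rot: [-90.0, 0.0, 89.9]
wrist_force: [0.3, 0.8, -1.0]
opening: 0.0553
```

Call:
{"fn": "play_rows", "kwargs": {"moves": [[[0, 0, 0], [0, 0, -0.0008], 30], [[0, 0, 0], [0, 0, -0.0016], 30], [[0, 0, 0], [0, 0, -0.0024], 30], [[0, 0, 0], [0, 0, -0.003], 30], [[0, 0, 0], [0, 0, -0.003], 30]]}}

```text
time: 36.7
ee_pos: [0.5777, -0.2276, 0.0525]
tcp_rot: [-90.0, -0.0, 90.0]
wrist_force: [0.9, -1.2, -1.2]
opening: 0.0552
```

Call:
{"fn": "play_rows", "kwargs": {"moves": [[[0, 0, 0], [0, 0, -0.0008], 30], [[0, 0, 0], [0, 0, -0.0016], 30], [[0, 0, 0], [0, 0, -0.0024], 30], [[0, 0, 0], [0, 0, -0.003], 30], [[0, 0, 0], [0, 0, -0.003], 30]]}}

```text
time: 37.2
ee_pos: [0.5806, -0.2276, 0.0525]
tcp_rot: [-90.0, -0.0, 89.9]
wrist_force: [0.8, 0.4, -0.8]
opening: 0.0554
```

Call:
{"fn": "play_rows", "kwargs": {"moves": [[[0, 0, 0], [0, 0, -0.0008], 30], [[0, 0, 0], [0, 0, -0.0016], 30], [[0, 0, 0], [0, 0, -0.0024], 30], [[0, 0, 0], [0, 0, -0.003], 30], [[0, 0, 0], [0, 0, -0.003], 30]]}}

```text
time: 37.7
ee_pos: [0.5836, -0.2276, 0.0525]
tcp_rot: [-90.0, 0.0, 89.9]
wrist_force: [-0.3, -0.4, -0.8]
opening: 0.0547
```

Call:
{"fn": "play_rows", "kwargs": {"moves": [[[0, 0, 0], [0, 0, -0.0008], 30], [[0, 0, 0], [0, 0, -0.0016], 30], [[0, 0, 0], [0, 0, -0.0024], 30], [[0, 0, 0], [0, 0, -0.003], 30], [[0, 0, 0], [0, 0, -0.003], 30]]}}

```text
time: 38.2
ee_pos: [0.5867, -0.2276, 0.0525]
tcp_rot: [-90.0, -0.0, 89.9]
wrist_force: [0.1, 0.1, -0.8]
opening: 0.055
```

Call:
{"fn": "play_rows", "kwargs": {"moves": [[[0, 0, 0], [0, 0, -0.0008], 30], [[0, 0, 0], [0, 0, -0.0016], 30], [[0, 0, 0], [0, 0, -0.0024], 30], [[0, 0, 0], [0, 0, -0.003], 30], [[0, 0, 0], [0, 0, -0.003], 30]]}}

```text
time: 38.7
ee_pos: [0.5896, -0.2277, 0.0525]
tcp_rot: [-90.0, 0.0, 89.9]
wrist_force: [0.5, 0.4, -1.2]
opening: 0.0551
```

Call:
{"fn": "play_rows", "kwargs": {"moves": [[[0, 0, 0], [0, 0, -0.0008], 30], [[0, 0, 0], [0, 0, -0.0016], 30], [[0, 0, 0], [0, 0, -0.0024], 30], [[0, 0, 0], [0, 0, -0.003], 30], [[0, 0, 0], [0, 0, -0.003], 30]]}}

```text
time: 39.2
ee_pos: [0.5927, -0.2276, 0.0525]
tcp_rot: [-90.0, 0.0, 89.9]
wrist_force: [-0.2, 1.0, -1.5]
opening: 0.0552
```

Call:
{"fn": "play_rows", "kwargs": {"moves": [[[0, 0, 0], [0, 0, -0.0008], 30], [[0, 0, 0], [0, 0, -0.0016], 30], [[0, 0, 0], [0, 0, -0.0024], 30], [[0, 0, 0], [0, 0, -0.003], 30], [[0, 0, 0], [0, 0, -0.003], 30]]}}

```text
time: 39.7
ee_pos: [0.5956, -0.2277, 0.0525]
tcp_rot: [-90.0, 0.0, 89.9]
wrist_force: [0.2, -0.2, -0.1]
opening: 0.0551
```

Call:
{"fn": "play_rows", "kwargs": {"moves": [[[0, 0, 0], [0, 0, -0.0007], 30], [[0, 0, 0], [0, 0, -0.0014], 30], [[0, 0, 0], [0, 0, -0.0021], 30], [[0, 0, 0], [0, 0, -0.0028], 30], [[0, 0, 0], [0, 0, -0.0028], 30]]}}

```text
time: 40.2
ee_pos: [0.5985, -0.2277, 0.0525]
tcp_rot: [-90.0, 0.0, 89.9]
wrist_force: [0.2, -0.2, -0.3]
opening: 0.055
```

Call:
{"fn": "play_rows", "kwargs": {"moves": [[[0, 0, 0], [0, 0, -0.0007], 30], [[0, 0, 0], [0, 0, -0.0014], 30], [[0, 0, 0], [0, 0, -0.0021], 30], [[0, 0, 0], [0, 0, -0.0025], 30], [[0, 0, 0], [0, 0, -0.0025], 30]]}}

```text
time: 40.7
ee_pos: [0.6009, -0.2276, 0.0525]
tcp_rot: [-90.0, -0.0, 89.9]
wrist_force: [0.3, -0.4, -0.5]
opening: 0.0553
```

```bash
python3 - <<'E'
from workcell import camera
import cv2,pickle
c=camera("side");cv2.imwrite("pics/s10.png",cv2.resize(c["img"][200:400,300:540,::-1],None,fx=3,fy=3))
E
```

```text
(no output)
```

View pics/s10.png

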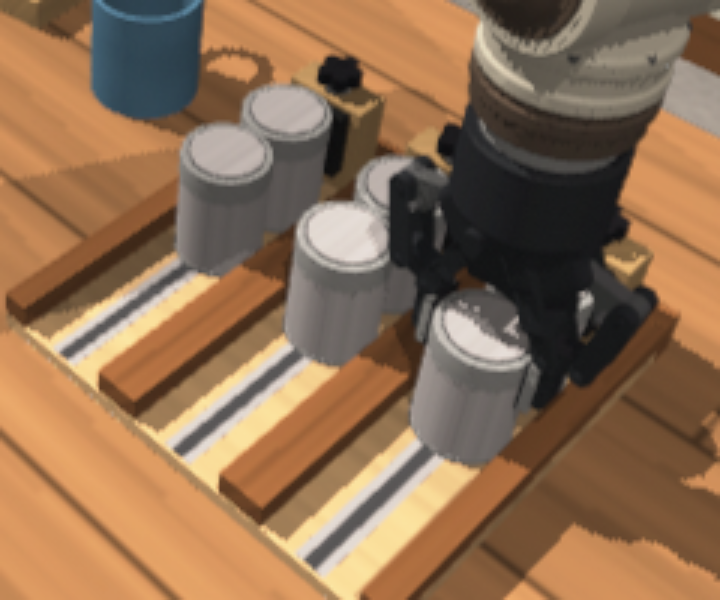

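The stock tin is being pushed and nothing is tilting. I'll continue.

Call:
{"fn": "play_rows", "kwargs": {"moves": [[[0, 0, 0], [0, 0, -0.0007], 30], [[0, 0, 0], [0, 0, -0.0014], 30], [[0, 0, 0], [0, 0, -0.0021], 30], [[0, 0, 0], [0, 0, -0.0025], 30], [[0, 0, 0], [0, 0, -0.0025], 30]]}}

```text
time: 41.25
ee_pos: [0.6034, -0.2277, 0.0525]
tcp_rot: [-90.0, 0.0, 89.9]
wrist_force: [0.5, 0.4, -0.6]
opening: 0.0554
```

Call:
{"fn": "play_rows", "kwargs": {"moves": [[[0, 0, 0], [0, 0, -0.0007], 30], [[0, 0, 0], [0, 0, -0.0014], 30], [[0, 0, 0], [0, 0, -0.0021], 30], [[0, 0, 0], [0, 0, -0.0025], 30], [[0, 0, 0], [0, 0, -0.0025], 30]]}}

```text
time: 41.75
ee_pos: [0.6054, -0.2277, 0.0524]
tcp_rot: [-89.9, -0.0, 89.9]
wrist_force: [-5.7, -0.5, 0.9]
opening: 0.0553
```

Call:
{"fn": "play_rows", "kwargs": {"moves": [[[0, 0, 0], [0, -0.0002, -0.0005], 30], [[0, 0, 0], [0, -0.0002, -0.001], 30], [[0, 0, 0], [0, -0.0002, -0.0015], 30], [[0, 0, 0], [0, -0.0002, -0.0015], 30], [[0, 0, 0], [0, -0.0002, -0.0015], 30]]}}

```text
time: 42.25
ee_pos: [0.6063, -0.2277, 0.0525]
tcp_rot: [-89.9, -0.0, 89.9]
wrist_force: [-8.1, -0.3, 1.9]
opening: 0.055
```

Call:
{"fn": "play_rows", "kwargs": {"moves": [[[0, 0, 0], [0, 0, -0.0005], 30], [[0, 0, 0], [0, 0, -0.001], 30], [[0, 0, 0], [0, 0, -0.001], 30], [[0, 0, 0], [0, 0, -0.001], 30], [[0, 0, 0], [0, 0, -0.001], 30]]}}

```text
time: 42.75
ee_pos: [0.607, -0.2277, 0.0525]
tcp_rot: [-89.8, -0.0, 89.9]
wrist_force: [-10.4, 1.0, 2.4]
opening: 0.055
```

Call:
{"fn": "play_rows", "kwargs": {"moves": [[[0, 0, 0], [0, 0, 0.0005], 30], [[0, 0, 0], [0, 0, 0.001], 30], [[0, 0, 0], [0, 0, 0.0015], 30], [[0, 0, 0], [0, 0, 0.002], 30], [[0, 0, 0], [0, 0, 0.0025], 30]]}}

```text
time: 43.25
ee_pos: [0.6052, -0.2277, 0.0525]
tcp_rot: [-89.9, -0.0, 89.9]
wrist_force: [-3.9, 0.4, 0.8]
opening: 0.0554
```

Call:
{"fn": "play_rows", "kwargs": {"moves": [[[0, 0, 0], [0, 0, 0], 70], [[0, 0, 0], [0, 0, 0], 75], [[0, 0, 0], [0, 0, 0], 80], [[0, 0, 0], [0, 0, 0], 80], [[0, 0, 0], [0, 0, 0], 80]]}}

```text
time: 43.75
ee_pos: [0.606, -0.2276, 0.0527]
tcp_rot: [-90.0, 0.0, 90.0]
wrist_force: [-0.5, -0.4, 0.5]
opening: 0.068
```

Call:
{"fn": "play_rows", "kwargs": {"moves": [[[0, 0, 0], [0, -0.02, 0], 80], [[0, 0, 0], [0, -0.06, 0], 80], [[0, 0, 0], [0, -0.1, 0], 80], [[0, 0, 0], [0, -0.14, 0.04], 80], [[0, 0, 0], [0, -0.17, 0.08], 80]]}}

```text
time: 44.25
ee_pos: [0.5308, -0.2274, 0.2199]
tcp_rot: [-90.0, 0.0, 90.0]
wrist_force: [0.7, -0.1, 0.7]
opening: 0.0683
```

Call:
{"fn": "play_rows", "kwargs": {"moves": [[[0, 0, 0], [0.05, 0, 0.05], 80], [[0, 0, 0], [0.1, 0, 0.1], 80], [[0, 0, 0], [0.15, 0, 0.12], 80], [[0, 0, 0], [0.2, 0, 0.12], 80], [[0, 0, 0], [0.25, 0, 0.12], 80]]}}

```text
time: 44.75
ee_pos: [0.4143, -0.0152, 0.2193]
tcp_rot: [-90.1, 0.0, 89.8]
wrist_force: [1.4, 0.0, 1.0]
opening: 0.0682
```

Call:
{"fn": "play_rows", "kwargs": {"moves": [[[0, 0, 0], [0.05, 0, 0], 80], [[0, 0, 0], [0.1, 0, 0], 80], [[0, 0, 0], [0.15, 0, 0], 80], [[0, 0, 0], [0.2, 0, 0], 80], [[0, 0, 0], [0.25, 0, 0], 80]]}}

```text
time: 45.25
ee_pos: [0.4154, 0.2359, 0.2191]
tcp_rot: [-90.1, -0.0, 90.0]
wrist_force: [1.0, 0.3, 0.6]
opening: 0.0683
```

```bash
python3 - <<'E'
from workcell import camera,get_obs
import cv2,pickle
d={}
print(get_obs()["ee_pos"],get_obs()["time"])
for n in("side","top"):
    d[n]=camera(n)
pickle.dump(d,open("end.pkl","wb"))
cv2.imwrite("pics/s11.png",cv2.resize(d["side"]["img"][200:400,300:540,::-1],None,fx=3,fy=3,interpolation=cv2.INTER_CUBIC))
cv2.imwrite("pics/t11.png",cv2.resize(d["top"]["img"][140:285,345:505,::-1],None,fx=4,fy=4,interpolation=cv2.INTER_CUBIC))
cv2.imwrite("pics/t11f.png",d["top"]["img"][:,:,::-1])
E
```

```text
[0.41537319 0.23593971 0.21906951] 45.25
```

View pics/s11.png

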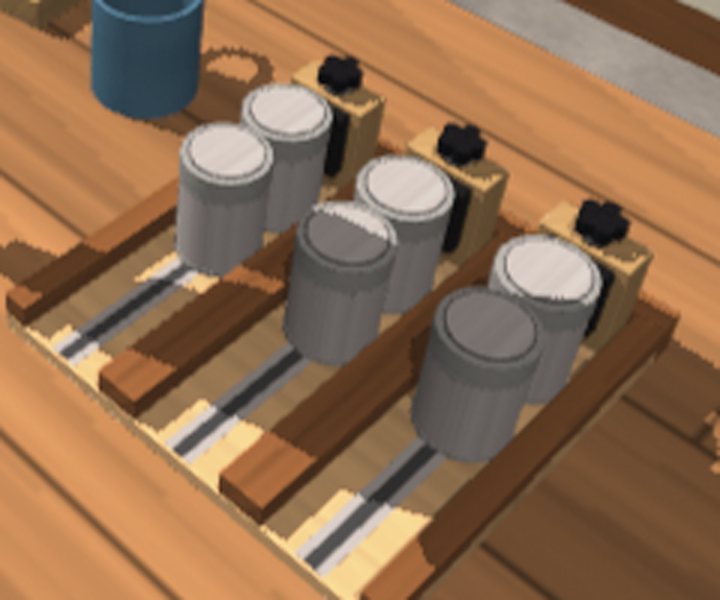

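View pics/t11.png

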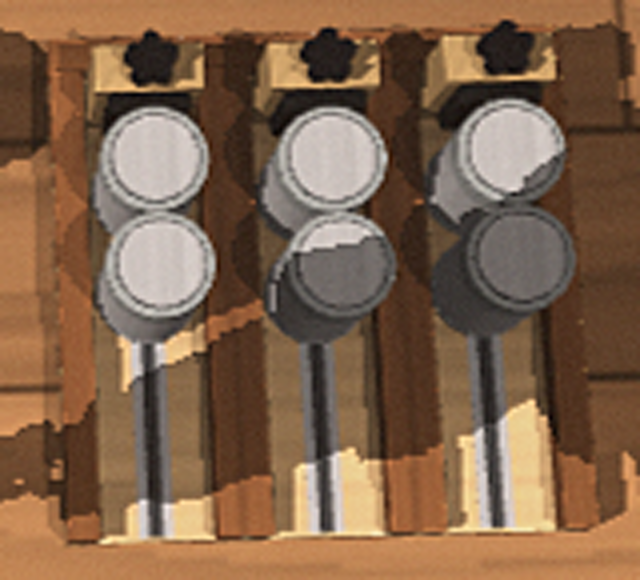

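View pics/t11f.png

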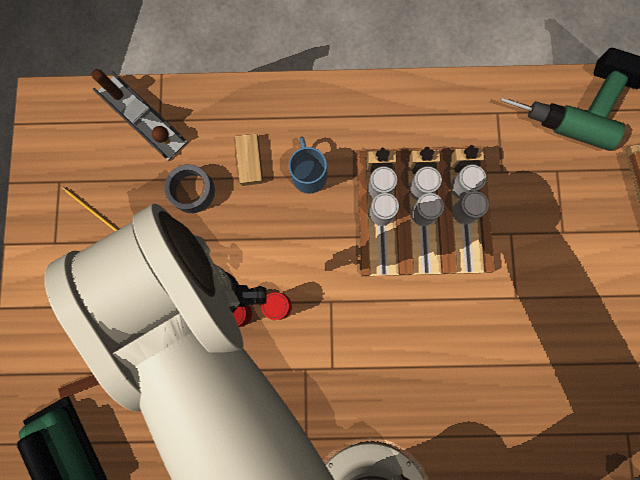

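```bash
python3 - <<'E'
from geo import *
d=pickle.load(open("end.pkl","rb")); t=d["top"]; s=d["side"]
np.set_printoptions(precision=4,suppress=True)
k=lambda x,f,o:(np.array(x)+.5)/f-.5+o
for a,b in[((155,160),(160,265)),((335,160),(343,266)),((511,150),(521,256))]:
  A,B=[atz(t,*k(p,4,(345,140)),.092) for p in(a,b)];print("top",A,B,np.hypot(*(A-B)[:2]))
for a,b in[((287,111),(226,155)),((404,187),(346,235)),((547,269),(488,324))]:
  A,B=[atz(s,*k(p,3,(300,200)),.092) for p in(a,b)];print("side",A,B,np.hypot(*(A-B)[:2]))
E
```

```text
top [ 0.6553 -0.0413  0.092 ] [ 0.6    -0.0418  0.092 ] 0.055310209735156
top [ 0.6534 -0.1338  0.092 ] [ 0.5976 -0.135   0.092 ] 0.05579747750768672
top [ 0.6568 -0.2244  0.092 ] [ 0.601  -0.2258  0.092 ] 0.05584262370995196
side [ 0.6575 -0.0407  0.092 ] [ 0.5993 -0.0429  0.092 ] 0.05830109140549727
side [ 0.6545 -0.1316  0.092 ] [ 0.5988 -0.1336  0.092 ] 0.055756770597957674
side [ 0.6583 -0.2233  0.092 ] [ 0.6015 -0.2243  0.092 ] 0.05676974045498215
```

```bash
python3 -c "
from workcell import job_done
print(job_done())"
```

```text
the job is handed in; nothing more can be done
None
```

I weighed, stored and pressed home all three tins, and handed the job in at about 45 s of the 72 s allowed. `job_done()` returned no verdict.

| Tin on the bench | Weight felt | Read as | Lane | Wrist force while leaning on the row |
|---|---|---|---|---|
| Leftmost (y ≈ 0.387) | about 7.3 N | full | left | 11.2 N |
| Nearest the rack (y ≈ 0.140) | about 3.2 N | half full | middle | 11.1 N |
| Centre (y ≈ 0.260) | under 1 N once settled | empty | right | 10.4 N |

- **Lean force:** these are wrist readings, which include the new tin's own friction on the lane floor. I estimate the force on the stored tins was 9 to 11 N. No reading passed 12 N.
- **Stored tins:** my last top and side pictures show all six tins upright. The centres in each row are 55.3 to 58.3 mm apart; 56 mm is touching. The top and side views disagreed most in the left lane (55.3 and 58.3 mm), and the larger value is still within the 4 mm allowed.
- **Lane fit:** the tins measured about 2 mm or less from the lane centre lines. That is about the accuracy of the camera calibration.
- **Bystanders:** the mug, tape and offcut showed no visible movement. The arm hid part of the red tins in the last top view, but they stood undisturbed in the earlier side view.

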